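Move a row of sample bottles to the white rack in the same order

TASK

Move the four amber sample bottles from the wire rack into the white rack in the same order: each into the cell with the same number counted from the robot's left, so that the list of samples still fits. The small clear vial with the aluminium crimp cap is the blank: it stays in its cell of the wire rack, and the matching cell of the white rack stays empty. Carry the bottles upright, one at a time and straight across, never standing one on the bench, set each down on the floor of its cell instead of dropping it, and leave everything else on the bench where it lies.

Things in the scene. Friction and masses are not known exactly. Their poses are not given: they have to be found in the camera images.
- tall_vial: Slim tall sample vial, round, 26 mm diameter, 90 mm tall in all; black ribbed screw cap of 24 mm diameter from 72 to 90 mm above its underside. Amber glass with a paper band. Starts in any cell of the wire rack. Origin: centre of its underside; z up. 40 to 105 g.
- wide_jar: Short wide-mouthed sample jar, round, 33 mm diameter, 72 mm tall in all; black ribbed screw cap of 33 mm diameter from 52 to 72 mm above its underside. Amber glass with a paper band. Starts in any cell of the wire rack. Origin: centre of its underside; z up. 40 to 105 g.
- square_bottle: Sample bottle of square section, 30 x 30 mm, 86 mm tall in all; square body up to 57 mm, then sloping shoulder and neck; round black ribbed screw cap of 22 mm diameter from 68 to 86 mm above its underside. x and y square to its flat sides, within 0.15 rad of the wire rack's at the start. Amber glass with a paper band. Starts in any cell of the wire rack. Origin: centre of its underside; z up. 40 to 105 g.
- dropper_bottle: Round dropper bottle, 30 mm diameter, body up to 48 mm; black ribbed screw collar of 22 mm diameter from 60 to 76 mm above its underside, on it a dark rubber bulb of 14 mm diameter up to 98 mm. Amber glass with a paper band. Starts in any cell of the wire rack. Origin: centre of its underside; z up. 40 to 105 g.
- blank_vial: The blank: small clear glass vial, 22 mm diameter, 59 mm tall, aluminium crimp cap of 20 mm diameter at the top. Stands in the remaining cell of the wire rack and stays there. Origin: centre of its underside.
- wire_rack: Rack of bright steel wire, 55 x 263 mm, at the robot's left or right; holds the row. Five 49 mm square cells in a row along its y axis, centres at x = 0, y = -104, -52, 0, 52, 104 mm; +y is to the robot's left (turned up to 0.3 rad): first cell from the left at y = +104. Cell floor 10 mm, top edge 40 mm above the bench. Origin: centre of the underside; z up. Fixed.
- white_rack: Rack of white plastic, 64 x 280 mm, empty, on the other side. Five 49 mm square cells in a row along its y axis, centres at x = 0, y = -104, -52, 0, 52, 104 mm; +y is to the robot's left (turned up to 0.3 rad): first cell from the left at y = +104. Cell floor 10 mm, top edge 40 mm above the bench. Origin: centre of the underside; z up. Fixed.
- beaker: Bystander: empty glass beaker, 50 mm diameter (54 mm at the lip), 70 mm high, behind the racks. Origin: centre of its underside. Leave alone.
- spatula: Bystander: slim double-ended steel lab spatula, 180 mm long, 10 mm wide, 6 mm high, lying flat between the racks. Origin: on the bench near its middle; x along it. Leave alone.
- pipette_pump: Bystander: green and white pipette pump, 215 mm long, up to 32 mm high, lying crosswise in front of the racks. Origin: on the bench under its barrel; y along it. Leave alone.

How it is judged (in metres and radians):
At the end, for the whole second after the job is handed in: Each amber bottle stands released, at rest, upright (0.1 rad) on the floor of the white rack's cell (within 16 mm of its centre each way) with the same number from the left as the cell it came from; the blank stands in its wire-rack cell, and the matching white cell is empty (x of tall_vial in the frame of white_rack between -0.016 and 0.016 m and y of tall_vial in the frame of white_rack between -0.12 and 0.12 m and z of tall_vial in the frame of white_rack between 0.006 and 0.014 m and x of wide_jar in the frame of white_rack between -0.016 and 0.016 m and y of wide_jar in the frame of white_rack between -0.12 and 0.12 m and z of wide_jar in the frame of white_rack between 0.006 and 0.014 m and x of square_bottle in the frame of white_rack between -0.016 and 0.016 m and y of square_bottle in the frame of white_rack between -0.12 and 0.12 m and z of square_bottle in the frame of white_rack between 0.006 and 0.014 m and x of dropper_bottle in the frame of white_rack between -0.016 and 0.016 m and y of dropper_bottle in the frame of white_rack between -0.12 and 0.12 m and z of dropper_bottle in the frame of white_rack between 0.006 and 0.014 m and x of blank_vial in the frame of wire_rack between -0.016 and 0.016 m and y of blank_vial in the frame of wire_rack between -0.12 and 0.12 m and z of blank_vial in the frame of wire_rack between 0.006 and 0.014 m and linear speed of each of tall_vial, wide_jar, square_bottle, dropper_bottle, blank_vial below 0.02 m/s and angular speed of each of tall_vial, wide_jar, square_bottle, dropper_bottle, blank_vial below 0.5 rad/s and angle between each of tall_vial, wide_jar, square_bottle, dropper_bottle, blank_vial's own z axis and vertical below 0.1 rad); the robot touches nothing.
It fails at once if a bottle is set into the cell of the white rack whose counterpart in the wire rack (same number from the left) is still occupied: it is in the wrong cell ((((z of tall_vial in the frame of white_rack below 0.018 m and y of tall_vial in the frame of white_rack between -0.12 and -0.088 m) or (z of wide_jar in the frame of white_rack below 0.018 m and y of wide_jar in the frame of white_rack between -0.12 and -0.088 m) or (z of square_bottle in the frame of white_rack below 0.018 m and y of square_bottle in the frame of white_rack between -0.12 and -0.088 m) or (z of dropper_bottle in the frame of white_rack below 0.018 m and y of dropper_bottle in the frame of white_rack between -0.12 and -0.088 m)) and ((z of tall_vial in the frame of wire_rack below 0.03 m and y of tall_vial in the frame of wire_rack between -0.12 and -0.088 m) or (z of wide_jar in the frame of wire_rack below 0.03 m and y of wide_jar in the frame of wire_rack between -0.12 and -0.088 m) or (z of square_bottle in the frame of wire_rack below 0.03 m and y of square_bottle in the frame of wire_rack between -0.12 and -0.088 m) or (z of dropper_bottle in the frame of wire_rack below 0.03 m and y of dropper_bottle in the frame of wire_rack between -0.12 and -0.088 m) or (z of blank_vial in the frame of wire_rack below 0.03 m and y of blank_vial in the frame of wire_rack between -0.12 and -0.088 m))) or (((z of tall_vial in the frame of white_rack below 0.018 m and y of tall_vial in the frame of white_rack between -0.068 and -0.036 m) or (z of wide_jar in the frame of white_rack below 0.018 m and y of wide_jar in the frame of white_rack between -0.068 and -0.036 m) or (z of square_bottle in the frame of white_rack below 0.018 m and y of square_bottle in the frame of white_rack between -0.068 and -0.036 m) or (z of dropper_bottle in the frame of white_rack below 0.018 m and y of dropper_bottle in the frame of white_rack between -0.068 and -0.036 m)) and ((z of tall_vial in the frame of wire_rack below 0.03 m and y of tall_vial in the frame of wire_rack between -0.068 and -0.036 m) or (z of wide_jar in the frame of wire_rack below 0.03 m and y of wide_jar in the frame of wire_rack between -0.068 and -0.036 m) or (z of square_bottle in the frame of wire_rack below 0.03 m and y of square_bottle in the frame of wire_rack between -0.068 and -0.036 m) or (z of dropper_bottle in the frame of wire_rack below 0.03 m and y of dropper_bottle in the frame of wire_rack between -0.068 and -0.036 m) or (z of blank_vial in the frame of wire_rack below 0.03 m and y of blank_vial in the frame of wire_rack between -0.068 and -0.036 m))) or (((z of tall_vial in the frame of white_rack below 0.018 m and y of tall_vial in the frame of white_rack between -0.016 and 0.016 m) or (z of wide_jar in the frame of white_rack below 0.018 m and y of wide_jar in the frame of white_rack between -0.016 and 0.016 m) or (z of square_bottle in the frame of white_rack below 0.018 m and y of square_bottle in the frame of white_rack between -0.016 and 0.016 m) or (z of dropper_bottle in the frame of white_rack below 0.018 m and y of dropper_bottle in the frame of white_rack between -0.016 and 0.016 m)) and ((z of tall_vial in the frame of wire_rack below 0.03 m and y of tall_vial in the frame of wire_rack between -0.016 and 0.016 m) or (z of wide_jar in the frame of wire_rack below 0.03 m and y of wide_jar in the frame of wire_rack between -0.016 and 0.016 m) or (z of square_bottle in the frame of wire_rack below 0.03 m and y of square_bottle in the frame of wire_rack between -0.016 and 0.016 m) or (z of dropper_bottle in the frame of wire_rack below 0.03 m and y of dropper_bottle in the frame of wire_rack between -0.016 and 0.016 m) or (z of blank_vial in the frame of wire_rack below 0.03 m and y of blank_vial in the frame of wire_rack between -0.016 and 0.016 m))) or (((z of tall_vial in the frame of white_rack below 0.018 m and y of tall_vial in the frame of white_rack between 0.036 and 0.068 m) or (z of wide_jar in the frame of white_rack below 0.018 m and y of wide_jar in the frame of white_rack between 0.036 and 0.068 m) or (z of square_bottle in the frame of white_rack below 0.018 m and y of square_bottle in the frame of white_rack between 0.036 and 0.068 m) or (z of dropper_bottle in the frame of white_rack below 0.018 m and y of dropper_bottle in the frame of white_rack between 0.036 and 0.068 m)) and ((z of tall_vial in the frame of wire_rack below 0.03 m and y of tall_vial in the frame of wire_rack between 0.036 and 0.068 m) or (z of wide_jar in the frame of wire_rack below 0.03 m and y of wide_jar in the frame of wire_rack between 0.036 and 0.068 m) or (z of square_bottle in the frame of wire_rack below 0.03 m and y of square_bottle in the frame of wire_rack between 0.036 and 0.068 m) or (z of dropper_bottle in the frame of wire_rack below 0.03 m and y of dropper_bottle in the frame of wire_rack between 0.036 and 0.068 m) or (z of blank_vial in the frame of wire_rack below 0.03 m and y of blank_vial in the frame of wire_rack between 0.036 and 0.068 m))) or (((z of tall_vial in the frame of white_rack below 0.018 m and y of tall_vial in the frame of white_rack between 0.088 and 0.12 m) or (z of wide_jar in the frame of white_rack below 0.018 m and y of wide_jar in the frame of white_rack between 0.088 and 0.12 m) or (z of square_bottle in the frame of white_rack below 0.018 m and y of square_bottle in the frame of white_rack between 0.088 and 0.12 m) or (z of dropper_bottle in the frame of white_rack below 0.018 m and y of dropper_bottle in the frame of white_rack between 0.088 and 0.12 m)) and ((z of tall_vial in the frame of wire_rack below 0.03 m and y of tall_vial in the frame of wire_rack between 0.088 and 0.12 m) or (z of wide_jar in the frame of wire_rack below 0.03 m and y of wide_jar in the frame of wire_rack between 0.088 and 0.12 m) or (z of square_bottle in the frame of wire_rack below 0.03 m and y of square_bottle in the frame of wire_rack between 0.088 and 0.12 m) or (z of dropper_bottle in the frame of wire_rack below 0.03 m and y of dropper_bottle in the frame of wire_rack between 0.088 and 0.12 m) or (z of blank_vial in the frame of wire_rack below 0.03 m and y of blank_vial in the frame of wire_rack between 0.088 and 0.12 m)))).
It fails at once if a bottle is stood or dropped on the bench (height (world z) of any of tall_vial, wide_jar, square_bottle, dropper_bottle, blank_vial below 0.005 m).
It fails at once if a bottle or the blank is tipped by more than about 30 degrees (angle between any of tall_vial, wide_jar, square_bottle, dropper_bottle, blank_vial's own z axis and vertical above 0.52 rad).
It fails at once if a bottle is dropped: out of the fingers it falls faster than 0.7 m/s (about 25 mm of fall) ((linear speed of tall_vial above 0.7 m/s and contact force between tall_vial and the fingers below 0.05 N) or (linear speed of wide_jar above 0.7 m/s and contact force between wide_jar and the fingers below 0.05 N) or (linear speed of square_bottle above 0.7 m/s and contact force between square_bottle and the fingers below 0.05 N) or (linear speed of dropper_bottle above 0.7 m/s and contact force between dropper_bottle and the fingers below 0.05 N)).
It fails at once if the blank vial, the beaker, the spatula or the pipette pump is moved by more than 25 mm (distance of any of beaker, spatula, pipette_pump, blank_vial from where it was at the start of the episode above 0.025 m).
It also fails if it takes over 104 s, if anything falls off the work surface, if the arm or the gripper's body presses on something with over 40 N, if the wrist force passes 120 N, or if a joint passes its speed limit or range.

ROBOT

A 7-joint arm with a two-finger parallel gripper is mounted at the origin on the work surface. World frame = base frame: x ahead of the robot, y to its left, z up, the work surface at z = 0. Lengths are in mm, angles in rad, forces in N, time in s.
With the tool pointing down it reaches from about 425 to 925 mm from the base axis. Payload 6.8 kg.
Tool frame: the origin (TCP) lies on the centre line of the jaws, within the pads' length; the fingertips stand 25 mm ahead of it and the grasp point (between the pads) lies 6 mm ahead of it; x points along the fingers, y is the direction in which the jaws open and shut, and the axes are right-handed (so a half turn about x gives the same grasp; the last joint's range is limited). The gripper opens to 85 mm and grips with 20 to 120 N. Pads are 22 mm wide; open, the fingers measure 114 mm over their backs; the gripper's body (76 mm by 85 mm) begins 54 mm behind the grasp point. The pads swing forward as they close: fully open they stand 13 mm farther back than shut.
Start: joints at [1.211, 0.477, 0.022, 1.555, -0.011, 1.109, -0.083], TCP at [168.182, -653.729, 256.308] pointing down, gripper open.
Joint ranges: [-2.96, 2.96], [-0.34, 2.1], [-1.41, 1.46], [0.24, 2.44], [-1.37, 4.51], [0.17, 1.92], [-2.96, 2.96]. Speed limits (rad/s): [2.39, 2.39, 3.14, 3.14, 3.14, 3.14, 3.14].

INTERFACE

Orientations are given as [roll, pitch, yaw] about the fixed x, y, z axes, in that order (R = Rz(yaw) Ry(pitch) Rx(roll)).
In Python, from station import * gives the robot as it stands.
- The arm moves only by the tool servo_tool, never from a script. Its argument "increments" is a list of rows, each an object of numbers: "wx", "wy", "wz": the turn, a rotation vector about the tool's x, y, z in degrees; "dx", "dy", "dz": the shift along the tool's x, y, z in mm; "gripper": the closure, from -1 (fully open) to 1 (shut), so that 0 is half open. A call has 1 to 12 rows; each row shifts and turns the pose as measured when the row begins, along the tool's axes as they then stand; what a row does not reach is not made up. A row lasts 1/10 s, in which the tool goes at most 50 mm and 8.59 degrees, less where a joint would pass 70% of its speed; a pose out of reach is approached as far as the arm can. A call is refused whole if a number of a shift passes 50 or a number of a turn 8.59, either way. A call with a gripper value outside its range is refused whole. The fingers move at their own pace and stop on an object; "squeeze" is the grip in N (left out, the last holds). Time passes only in rows, so rows that do not move let the fingers close. It gives the time, the measured TCP pose, the force and the opening at its end, in the units of the state.
- read_state(): the state, without advancing time (a new reading comes with each control period).
- camera(name): name is "side" or "top" or "wrist"; returns the picture (384x512x3 uint8, blue, green, red); there is no depth.
- camera_info(name): a dict with "camera_matrix" (3x3 intrinsics, pixels), "R" (3x3) and "t" (3): a world point X has camera coordinates R X + t; the wrist camera has in their place "T_tool_cam" (4x4, takes a point from camera to tool coordinates, whose origin is the TCP and whose axes are the tool frame's). Camera axes: x right, y down, z forward; pixel columns grow to the right and rows downward; lengths in mm; the calibration is good to about 2 mm. The wrist camera is an equidistant fisheye: a pixel r from the principal point sees the ray r / f radians off the axis. A picture is of the moment at which its call begins: read the wrist's pose just before it. camera_info takes no time and is no camera call.
- finish_job(): hands the job in, once; it reports no verdict.
The state is a dict: "t": time; "joints": joint angles; "qvel": joint speeds; "joint_torque": joint torques, N m; "eef_pos": TCP position; "tool_rot": TCP orientation; "wrist_force": force on the tool from outside, world axes, zero at the start; "wrist_torque": the same for the moment, N m; "opening": opening from 0.0 (shut) to 1.0 (fully open).
Only numpy, scipy, OpenCV 4.12 (cv2) and the standard library are available. Lean on these libraries where they do the work, as an engineer would, in place of code of your own. Each camera call takes 0.05 s, during which the arm holds its last target.

## Working session

There is one attempt and no reset: what is moved stays moved. The work goes in short steps, Python scripts to look and compute and a tool call to move; the robot and the scene stay as the last step left them, time stands still between calls to the robot, and variables do not carry over. Pictures are saved under pics/ and viewed, and the job is handed in when it is done.

Besides the shell and the picture viewer there is one more tool, called after "Request:" by a JSON object that holds its "op" and its "data". servo_tool: Moves the arm, as the interface text tells. Its arguments: {"type":"object","properties":{"increments":{"type":"array","items":{"type":"object","properties":{"wx":{"type":"number"},"wy":{"type":"number"},"wz":{"type":"number"},"dx":{"type":"number"},"dy":{"type":"number"},"dz":{"type":"number"},"gripper":{"type":"number"}}}},"squeeze":{"type":"number"}},"required":["increments"]}

```bash
mkdir -p pics; ls
python3 - <<'E'
from station import *
import cv2,numpy as np
s=read_state();print(s['t'],s['eef_pos'],s['tool_rot'],s['opening'],s['wrist_force'])
for n in['top','side']:
    i=camera_info(n);print(n,i)
    cv2.imwrite(f'pics/{n}0.png',camera(n))
print(camera_info('wrist'))
E
```

```text
pics
0.0 [ 168.06306588 -653.16965926  255.31298569] [-1.49657661  1.56893918  1.89690702] 1.0024934503045884 [-0.29217752 -0.39567655 -0.36248306]
top {'camera_matrix': array([[435.50832355,   0.        , 262.62571313],
       [  0.        , 435.50832355, 184.43959537],
       [  0.        ,   0.        ,   1.        ]]), 'R': array([[ 0.01125774, -0.99982581, -0.01488684],
       [-0.99137242, -0.00921575, -0.13075091],
       [ 0.13059094,  0.01623037, -0.99130348]]), 't': array([  3.51785584, 581.93053124, 815.78057293])}
side {'camera_matrix': array([[392.40852224,   0.        , 259.90810669],
       [  0.        , 392.40852224, 188.98003667],
       [  0.        ,   0.        ,   1.        ]]), 'R': array([[-0.82021582, -0.57184694, -0.0153977 ],
       [-0.26019667,  0.3969079 , -0.88020555],
       [ 0.50945432, -0.71795208, -0.47434281]]), 't': array([460.55612112, 187.77904762, 498.70095775])}
{'camera_matrix': array([[297.31863964,   0.        , 255.33190115],
       [  0.        , 297.31863964, 186.40233151],
       [  0.        ,   0.        ,   1.        ]]), 'T_tool_cam': array([[-3.76969811e-05, -2.90754601e-01,  9.56797659e-01,
        -1.17320933e+02],
       [ 9.99999949e-01,  2.92492238e-04,  1.28282550e-04,
        -3.09371360e-01],
       [-3.17154630e-04,  9.56797615e-01,  2.90754575e-01,
        -7.55102568e+01],
       [ 0.00000000e+00,  0.00000000e+00,  0.00000000e+00,
         1.00000000e+00]])}
```

View pics/top0.png

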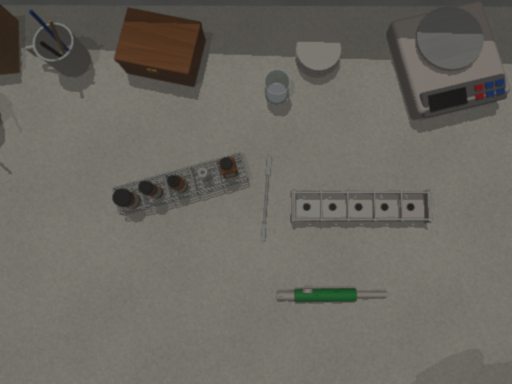

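View pics/side0.png

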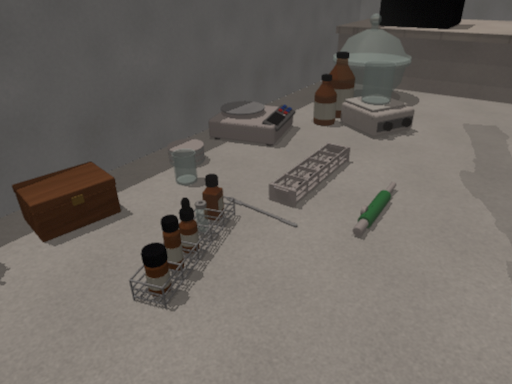

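The wire rack is on the left in the top view. From the left it holds the jar (126,198), the tall vial (150,188), the dropper (177,183), the blank (203,173) and the square bottle (228,165). The white rack is empty, with its cells along columns 307–411 at about row 207. I'll zoom in on both to measure.

Run:
```python
import cv2,numpy as np
t=cv2.imread('pics/top0.png');s=cv2.imread('pics/side0.png')
a=cv2.resize(t[140:220,105:255],None,fx=5,fy=5,interpolation=cv2.INTER_CUBIC)
cv2.imwrite('pics/z1.png',np.clip(a*1.8,0,255))
a=cv2.resize(t[180:230,282:438],None,fx=5,fy=5,interpolation=cv2.INTER_CUBIC)
cv2.imwrite('pics/z2.png',np.clip(a*1.5,0,255))
a=cv2.resize(s[165:305,125:245],None,fx=4.2,fy=4.2,interpolation=cv2.INTER_CUBIC)
cv2.imwrite('pics/z3.png',np.clip(a*1.6,0,255))
```

```text
[ WARN:0@0.060] global loadsave.cpp:1063 imwrite_ Unsupported depth image for selected encoder is fallbacked to CV_8U.
```

View pics/z1.png

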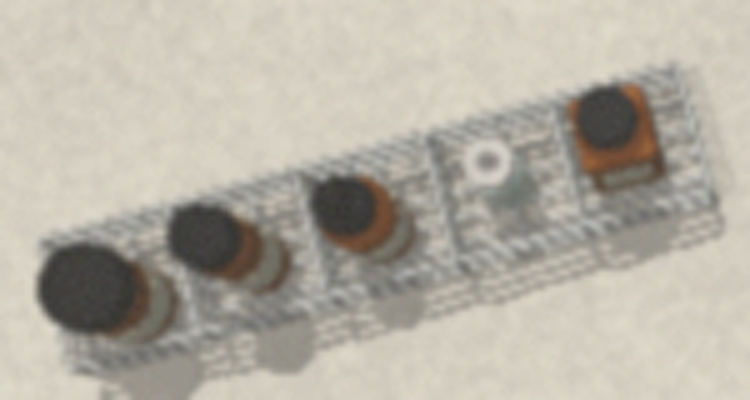

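View pics/z2.png

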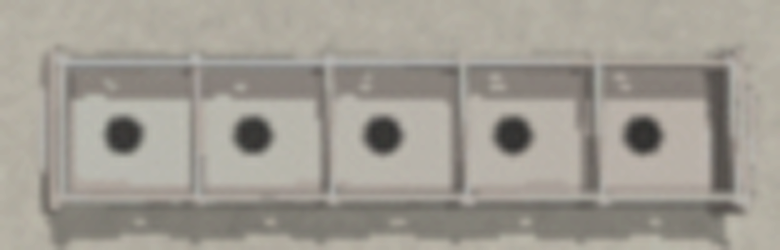

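View pics/z3.png

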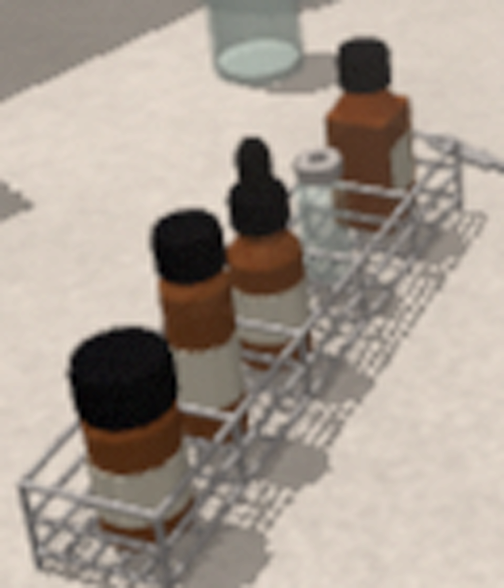

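```bash
cat > h.py <<'E'
import cv2,numpy as np
from station import *
def ray(cam,u,v,z):
    i=camera_info(cam);K=i['camera_matrix'];R=i['R'];t=i['t']
    C=-R.T@t; d=R.T@np.linalg.solve(K,[u,v,1.]); return C+d*(z-C[2])/d[2]
def proj(cam,X):
    i=camera_info(cam);p=i['camera_matrix']@(i['R']@np.array(X,float)+i['t']);return p[:2]/p[2]
E
python3 - <<'E'
from h import *
i=camera_info('top');print('C',-i['R'].T@i['t'])
t=cv2.imread('pics/top0.png')
hsv=cv2.cvtColor(t,cv2.COLOR_BGR2HSV)
print(np.median(t[180:230,282:438].reshape(-1,3),0))
m=(t.max(2)<48).astype(np.uint8)
n,l,st,c=cv2.connectedComponentsWithStats(m[140:230,100:440])
for k in range(1,n):
    if st[k,4]>8: 
        u,v=c[k]+[100,140]; print(np.round([u,v],1),st[k], *[np.round(ray('top',u,v,z)[:2],1) for z in (10,80,95)])
# white rack rim corners from zoom: outer (x/5+282,y/5+180)
for n_,pts in {'rimwhite z40':[(62,62),(736,62),(740,198),(58,198),(196,62),(330,62),(463,62),(597,62),(196,198),(330,198),(464,198),(598,198)]}.items():
    for p in pts: print(n_,p,np.round(ray('top',p[0]/5+282-.4,p[1]/5+180-.4,40),1))
for p in [(45,240),(680,68),(715,195),(75,368),(172,212),(300,178),(435,138),(562,105),(195,335),(325,300),(455,268),(580,228)]:
    print('wire',p,np.round(ray('top',p[0]/5+105-.4,p[1]/5+140-.4,40),1))
E
```

```text
C [470.33671949  -4.36024817 884.82643506]
[105. 112. 115.]
[226.  163.5] [121  18  12  12 112] [628.1  85.2] [615.5  78.1] [612.8  76.5]
[173.4 180.9] [ 67  36  13  11 117] [591.1 191.5] [581.4 175.9] [579.4 172.5]
[145.8 187.4] [ 39  41  15  14 154] [577.3 247.4] [568.8 227.2] [566.9 222.9]
[122.8 197.4] [ 13  49  21  18 281] [556.4 293.3] [549.5 269.5] [548.  264.4]
[306.2 206.6] [204  64   6   6  26] [541.5 -78. ] [535.8 -72.1] [534.6 -70.9]
[332.  206.6] [230  64   5   6  25] [ 542.  -129.9] [ 536.3 -119.9] [ 535.  -117.7]
[358.  206.6] [256  64   5   6  25] [ 542.5 -182. ] [ 536.7 -167.8] [ 535.5 -164.7]
[384.  206.5] [282  64   5   6  26] [ 543.2 -233.9] [ 537.4 -215.5] [ 536.2 -211.6]
[410.1 206.5] [308  64   6   6  27] [ 543.7 -285.9] [ 537.9 -263.4] [ 536.6 -258.6]
rimwhite z40 (62, 62) [567.3 -51.9  40. ]
rimwhite z40 (736, 62) [ 569.8 -313.3   40. ]
rimwhite z40 (740, 198) [ 517.1 -312.8   40. ]
rimwhite z40 (58, 198) [514.4 -50.4  40. ]
rimwhite z40 (196, 62) [ 567.8 -104.1   40. ]
rimwhite z40 (330, 62) [ 568.3 -156.1   40. ]
rimwhite z40 (463, 62) [ 568.8 -207.7   40. ]
rimwhite z40 (597, 62) [ 569.3 -259.6   40. ]
rimwhite z40 (196, 198) [ 514.9 -103.7   40. ]
rimwhite z40 (330, 198) [ 515.5 -155.4   40. ]
rimwhite z40 (464, 198) [ 516.  -206.9   40. ]
rimwhite z40 (598, 198) [ 516.5 -258.4   40. ]
wire (45, 240) [572.6 302.3  40. ]
wire (680, 68) [643.5  53.7  40. ]
wire (715, 195) [592.9  39.1  40. ]
wire (75, 368) [522.5 287.7  40. ]
wire (172, 212) [584.2 252.7  40. ]
wire (300, 178) [598.2 202.7  40. ]
wire (435, 138) [614.6 149.9  40. ]
wire (562, 105) [628.3 100.1  40. ]
wire (195, 335) [535.8 241.3  40. ]
wire (325, 300) [550.1 190.9  40. ]
wire (455, 268) [563.1 140.4  40. ]
wire (580, 228) [579.4  91.8  40. ]
```

```bash
cat >> h.py <<'E'
from scipy.spatial.transform import Rotation as Rn
WY=0.278; WC=np.array([582.9,170.7]); HY=0.0106; HC=np.array([542.2,-182.0])
def cell(c,yaw,n): y=(3-n)*52; return c+y*np.array([-np.sin(yaw),np.cos(yaw)])
def toolR(jaw): # x down, y=(cos,sin,0)
    x=np.array([0,0,-1.]);y=np.array([np.cos(jaw),np.sin(jaw),0]);return np.stack([x,y,np.cross(x,y)],1)
def rel(pos,jaw,p=None,R=None,show=True):
    """needed: first turn about tool axes (deg), then shift in turned tool frame; also shift in present frame"""
    s=read_state();R=Rn.from_euler('xyz',s['tool_rot']).as_matrix();p=np.array(s['eef_pos'])
    T=toolR(jaw)
    if (R[:,1]@T[:,1])<0:T=toolR(jaw+np.pi)
    w=np.degrees(Rn.from_matrix(R.T@T).as_rotvec()); d=np.array(pos)-p
    print('t',round(s['t'],2),'tcp',p.round(1),'F',np.round(s['wrist_force'],1),'op',round(s['opening'],3))
    print(' turn',w.round(2),'shift now-frame',(R.T@d).round(1),'after-turn frame',(T.T@d).round(1),'world',d.round(1))
E
python3 - <<'E'
from h import *
s=read_state();print(Rn.from_euler('xyz',s['tool_rot']).as_matrix().round(3))
for n in range(1,6): print(n,cell(WC,WY,n).round(1),cell(HC,HY,n).round(1))
rel([611,71,220],WY); rel([600,-200,220],WY)
im=cv2.imread('pics/side0.png')
P={'jar':(550.3,272.2,72),'tall':(567.4,224.2,91),'drop':(580.8,175,78),'sq':(614.2,77.3,87)}
m=(im.max(2)<45).astype(np.uint8)
n,l,st,c=cv2.connectedComponentsWithStats(m[170:275,135:240])
for k in range(1,n):
    if st[k,4]>40: print((c[k]+[135,170]).round(1),st[k])
for k,v in P.items(): print(k,proj('side',v).round(1))
E
```

```text
[[-0.001  0.249 -0.968]
 [ 0.002 -0.968 -0.249]
 [-1.    -0.002  0.   ]]
1 [554.4 270.7] [541.1 -78. ]
2 [568.6 220.7] [ 541.6 -130. ]
3 [582.9 170.7] [ 542.2 -182. ]
4 [597.2 120.7] [ 542.8 -234. ]
5 [611.4  70.7] [ 543.3 -286. ]
t 0.1 tcp [ 168.  -653.2  255.4] F [ 0.5 -0.4  0.6] op 1.001
 turn [8.85e+01 8.00e-02 7.00e-02] shift now-frame [  36.3 -591.  -609.5] after-turn frame [  35.4 -624.7  574.9] world [443.  724.2 -35.4]
t 0.1 tcp [ 168.  -653.2  255.4] F [ 0.5 -0.4  0.6] op 1.001
 turn [8.85e+01 8.00e-02 7.00e-02] shift now-frame [  35.9 -331.3 -531.3] after-turn frame [  35.4 -539.8  317.3] world [432.  453.2 -35.4]
[211.2 180.6] [ 71   5  12  12 132]
[186.  211.2] [ 45  28  14  24 241]
[169.7 223.7] [ 27  45  17  18 252]
[154.1 255.1] [  7  73  25  25 521]
jar [154.5 252.7]
tall [169.5 221.9]
drop [187.2 212.2]
sq [211.2 179.1]
```

Request:
{"op": "servo_tool", "data": {"increments": [{"dz": -30,"wx": -3,"gripper": -1},{"dz": -50,"dy": -3,"wx": -4.3},{"dz": -50,"dy": -3,"wx": -4.3},{"dz": -50,"dy": -3,"wx": -4.3},{"dz": -50,"dy": -3,"wx": -4.3},{"dz": -50,"dy": -3,"wx": -4.3},{"dz": -50,"dy": -3,"wx": -4.3},{"dz": -50,"dy": -3,"wx": -4.3},{"dz": -50,"dy": -3,"wx": -4.3},{"dz": -50,"dy": -3,"wx": -4.3},{"dz": -50,"dy": -3,"wx": -4.3},{"dz": -50,"dy": -3,"wx": -4.3}], "squeeze": 40}}

```text
schema error: expected keys wx, wy, wz, dx, dy, dz, gripper
```

Run:
```python
from h import *
rel([614,77,180],WY)
```

```text
t 0.1 tcp [ 168.  -653.2  255.4] F [ 0.5 -0.4  0.6] op 1.001
 turn [8.85e+01 8.00e-02 7.00e-02] shift now-frame [  76.3 -596.  -613.9] after-turn frame [  75.4 -629.2  579.8] world [446.  730.2 -75.4]
```

All seven keys are needed in every row.

Request:
{"op": "servo_tool", "data": {"increments": [{"dx": 0,"dy": 0,"dz": -30,"wx": -3,"wy": 0,"wz": 0,"gripper": -1},{"dx": 0,"dy": -3,"dz": -50,"wx": -4.3,"wy": 0,"wz": 0,"gripper": -1},{"dx": 0,"dy": -3,"dz": -50,"wx": -4.3,"wy": 0,"wz": 0,"gripper": -1},{"dx": 0,"dy": -3,"dz": -50,"wx": -4.3,"wy": 0,"wz": 0,"gripper": -1},{"dx": 0,"dy": -3,"dz": -50,"wx": -4.3,"wy": 0,"wz": 0,"gripper": -1},{"dx": 0,"dy": -3,"dz": -50,"wx": -4.3,"wy": 0,"wz": 0,"gripper": -1},{"dx": 0,"dy": -3,"dz": -50,"wx": -4.3,"wy": 0,"wz": 0,"gripper": -1},{"dx": 0,"dy": -3,"dz": -50,"wx": -4.3,"wy": 0,"wz": 0,"gripper": -1},{"dx": 0,"dy": -3,"dz": -50,"wx": -4.3,"wy": 0,"wz": 0,"gripper": -1},{"dx": 0,"dy": -3,"dz": -50,"wx": -4.3,"wy": 0,"wz": 0,"gripper": -1},{"dx": 0,"dy": -3,"dz": -50,"wx": -4.3,"wy": 0,"wz": 0,"gripper": -1},{"dx": 0,"dy": -3,"dz": -50,"wx": -4.3,"wy": 0,"wz": 0,"gripper": -1}], "squeeze": 40}}

```text
t: 1.3
eef_pos: [584.7, -288.3, 246.8]
tool_rot: [-1.48, 1.558, 2.806]
wrist_force: [1.1, 0.6, 0.1]
opening: 0.999
```

Run:
```python
from h import *
rel([614,77,180],WY)
```

```text
t 1.3 tcp [ 584.7 -288.3  246.8] F [1.1 0.6 0.1] op 0.999
 turn [-40.34  -0.19   0.71] shift now-frame [  67.9 -123.5 -344.8] after-turn frame [  66.8  128.5 -343.2] world [ 29.3 365.3 -66.8]
```

```bash
cat >> h.py <<'E'
def plan(pos,jaw,N):
    s=read_state();R=Rn.from_euler('xyz',s['tool_rot']).as_matrix();p=np.array(s['eef_pos'])
    T=toolR(jaw)
    if (R[:,1]@T[:,1])<0:T=toolR(jaw+np.pi)
    w=Rn.from_matrix(R.T@T).as_rotvec()
    d=(np.array(pos)-p)/N
    print('per-row turn',np.degrees(w/N).round(2))
    for k in range(N): print((( R@Rn.from_rotvec(w*k/N).as_matrix()).T@d).round(0))
E
python3 - <<'E'
from h import *
plan([614,77,200],WY,10)
E
```

```text
per-row turn [-4.03 -0.02  0.07]
[  5. -12. -34.]
[  5. -10. -35.]
[  5.  -7. -36.]
[  5.  -5. -36.]
[  5.  -2. -37.]
[  5.   0. -37.]
[  5.   3. -37.]
[  5.   5. -36.]
[  5.   8. -36.]
[  5.  10. -35.]
```

Request:
{"op": "servo_tool", "data": {"increments": [{"dx": 5,"dy": -12,"dz": -34,"wx": -4,"wy": 0,"wz": 0.1,"gripper": -1},{"dx": 5,"dy": -10,"dz": -35,"wx": -4,"wy": 0,"wz": 0.1,"gripper": -1},{"dx": 5,"dy": -7,"dz": -36,"wx": -4,"wy": 0,"wz": 0.1,"gripper": -1},{"dx": 5,"dy": -5,"dz": -36,"wx": -4,"wy": 0,"wz": 0.1,"gripper": -1},{"dx": 5,"dy": -2,"dz": -37,"wx": -4,"wy": 0,"wz": 0.1,"gripper": -1},{"dx": 5,"dy": 0,"dz": -37,"wx": -4,"wy": 0,"wz": 0.1,"gripper": -1},{"dx": 5,"dy": 3,"dz": -37,"wx": -4,"wy": 0,"wz": 0.1,"gripper": -1},{"dx": 5,"dy": 5,"dz": -36,"wx": -4,"wy": 0,"wz": 0.1,"gripper": -1},{"dx": 5,"dy": 8,"dz": -36,"wx": -4,"wy": 0,"wz": 0,"gripper": -1},{"dx": 5,"dy": 10,"dz": -35,"wx": -4,"wy": 0,"wz": 0,"gripper": -1},{"dx": 0,"dy": 0,"dz": 0,"wx": 0,"wy": 0,"wz": 0,"gripper": -1}]}}

```text
t: 2.4
eef_pos: [607.4, 102.4, 192.7]
tool_rot: [3.13, 1.563, 1.876]
wrist_force: [0.3, -0.0, 0.7]
opening: 1.001
```

Run:
```python
from h import *
rel([614,77,120],WY)
cv2.imwrite('pics/w1.png',camera('wrist'));
cv2.imwrite('pics/t1.png',camera('top'))
```

```text
t 2.4 tcp [607.4 102.4 192.7] F [ 0.3 -0.   0.7] op 1.001
 turn [ 2.21 -0.46  0.  ] shift now-frame [72.5 -1.6 26.8] after-turn frame [72.7 -0.6 26.2] world [  6.6 -25.4 -72.7]
```

View pics/w1.png

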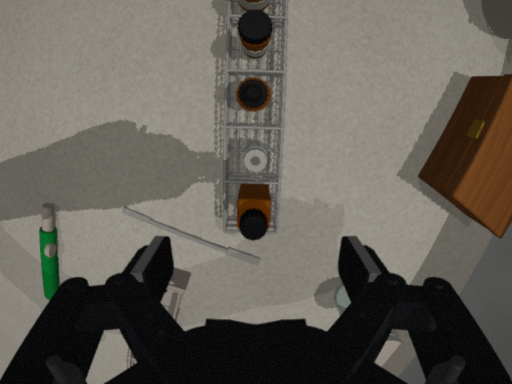

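The wrist view shows the rack running straight up the picture and the fingers either side of it. The caps are at square (254,224), dropper (254,94) and blank (256,160). I'll cast the wrist rays as a third check.

```bash
cat >> h.py <<'E'
def wray(u,v,z,p,rot):
    i=camera_info('wrist');K=i['camera_matrix'];T=i['T_tool_cam']
    a=(u-K[0,2])/K[0,0];b=(v-K[1,2])/K[1,1];r=np.hypot(a,b)
    d=np.array([a/r*np.sin(r),b/r*np.sin(r),np.cos(r)])
    R=Rn.from_euler('xyz',rot).as_matrix()
    C=R@T[:3,3]+np.array(p);D=R@T[:3,:3]@d
    return C+D*(z-C[2])/D[2]
E
python3 - <<'E'
from h import *
s=read_state()
for n,u,v,z in [('sq',254,224,92),('drop',254,94,100),('blank',256,160,69),('tall',255,24,96),('wire1',230,182,40),('wire2',279,182,40),('wire3',229,126,40),('wire4',282,126,40),('end',226,229,40),('end',277,233,40)]:
    print(n,wray(u,v,z,s['eef_pos'],s['tool_rot']).round(1))
print(cell(WC,WY,5),cell(WC,WY,3))
# amber+black of square body top view
E
```

```text
sq [615.5  74.5  92. ]
drop [584.9 170.8 100. ]
blank [602.6 120.1  69. ]
tall [569.9 220.3  96. ]
wire1 [587.5  86.8  40. ]
wire2 [631.7 100.9  40. ]
wire3 [571.5 137.3  40. ]
wire4 [617.4 151.9  40. ]
end [597.2  38.5  40. ]
end [647.3  49.9  40. ]
[611.44103057  70.69295238] [582.9 170.7]
```

Request:
{"op": "servo_tool", "data": {"increments": [{"dx": 10,"dy": -1,"dz": 14,"wx": 1.5,"wy": -0.4,"wz": 0,"gripper": -1},{"dx": 20,"dy": 0,"dz": 8,"wx": 0.5,"wy": 0,"wz": 0,"gripper": -1},{"dx": 15,"dy": 0,"dz": 2,"wx": 0,"wy": 0,"wz": 0,"gripper": -1},{"dx": 10,"dy": 0,"dz": 0,"wx": 0,"wy": 0,"wz": 0,"gripper": -1},{"dx": 0,"dy": 0,"dz": 0,"wx": 0,"wy": 0,"wz": 0,"gripper": -1}]}}

```text
t: 3.0
eef_pos: [615.3, 60.6, 133.3]
tool_rot: [-0.327, 1.561, -1.643]
wrist_force: [-0.6, -0.5, -1.1]
opening: 1.002
```

Run:
```python
from h import *
rel([614.5,76,71],WY)
```

```text
t 3.0 tcp [615.3  60.6 133.3] F [-0.6 -0.5 -1.1] op 1.002
 turn [-1.29  0.54  0.19] shift now-frame [ 62.1   3.3 -15.7] after-turn frame [ 62.3   3.4 -15. ] world [ -0.8  15.4 -62.3]
```

Request:
{"op": "servo_tool", "data": {"increments": [{"dx": 10,"dy": 2,"dz": -10,"wx": -0.8,"wy": 0.4,"wz": 0.1,"gripper": -1},{"dx": 5,"dy": 0,"dz": 0,"wx": 0,"wy": 0,"wz": 0,"gripper": -1},{"dx": 0,"dy": 0,"dz": 0,"wx": 0,"wy": 0,"wz": 0,"gripper": -1}]}}

```text
t: 3.3
eef_pos: [615.0, 71.7, 117.5]
tool_rot: [-0.297, 1.569, -1.597]
wrist_force: [-0.7, -0.9, -0.1]
opening: 0.999
```

Run:
```python
from h import *
rel([614.5,76,71],WY);print(read_state()['qvel'].round(3))
```

```text
t 3.3 tcp [615.   71.7 117.5] F [-0.7 -0.9 -0.1] op 0.999
 turn [-0.45  0.09  0.03] shift now-frame [46.5  0.7 -4.4] after-turn frame [46.5  0.7 -4.3] world [ -0.5   4.3 -46.5]
[-0.013 -0.001 -0.017 -0.002 -0.008 -0.003  0.002]
```

Now down to the grasp height.

Request:
{"op": "servo_tool", "data": {"increments": [{"dx": 10,"dy": 1,"dz": -4,"wx": -0.4,"wy": 0,"wz": 0,"gripper": -1},{"dx": 15,"dy": 0,"dz": 0,"wx": 0,"wy": 0,"wz": 0,"gripper": -1},{"dx": 10,"dy": 0,"dz": 0,"wx": 0,"wy": 0,"wz": 0,"gripper": -1},{"dx": 5,"dy": 0,"dz": 0,"wx": 0,"wy": 0,"wz": 0,"gripper": -1},{"dx": 0,"dy": 0,"dz": 0,"wx": 0,"wy": 0,"wz": 0,"gripper": -1}]}}

```text
t: 3.8
eef_pos: [615.0, 77.4, 74.2]
tool_rot: [0.168, 1.57, -1.123]
wrist_force: [-0.7, 0.4, -0.4]
opening: 1.0
```

Run:
```python
from h import *
rel([614.5,76,71],WY)
cv2.imwrite('pics/w2.png',camera('wrist'))
```

```text
t 3.8 tcp [615.   77.4  74.2] F [-0.7  0.4 -0.4] op 1.0
 turn [ 0.09  0.07 -0.01] shift now-frame [ 3.2 -0.8  1.2] after-turn frame [ 3.2 -0.8  1.2] world [-0.5 -1.4 -3.2]
```

View pics/w2.png

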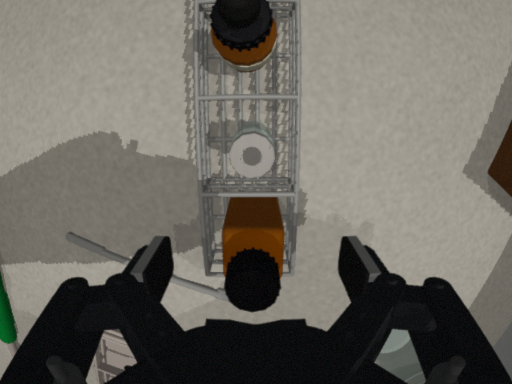

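Request:
{"op": "servo_tool", "data": {"increments": [{"dx": 2,"dy": 0,"dz": 1,"wx": 0,"wy": 0,"wz": 0,"gripper": 0},{"dx": 0,"dy": 0,"dz": 0,"wx": 0,"wy": 0,"wz": 0,"gripper": 0.3},{"dx": 0,"dy": 0,"dz": 0,"wx": 0,"wy": 0,"wz": 0,"gripper": 1},{"dx": 0,"dy": 0,"dz": 0,"wx": 0,"wy": 0,"wz": 0,"gripper": 1},{"dx": 0,"dy": 0,"dz": 0,"wx": 0,"wy": 0,"wz": 0,"gripper": 1},{"dx": 0,"dy": 0,"dz": 0,"wx": 0,"wy": 0,"wz": 0,"gripper": 1},{"dx": 0,"dy": 0,"dz": 0,"wx": 0,"wy": 0,"wz": 0,"gripper": 1}], "squeeze": 40}}

```text
t: 4.55
eef_pos: [616.5, 76.1, 74.0]
tool_rot: [1.037, 1.567, -0.256]
wrist_force: [-0.8, 0.1, -0.5]
opening: 0.347
```

Run:
```python
from h import *
rel([614.5,76,71],WY)
cv2.imwrite('pics/w3.png',camera('wrist'))
```

```text
t 4.55 tcp [616.5  76.1  74. ] F [-0.8  0.1 -0.5] op 0.347
 turn [ 0.04  0.1  -0.18] shift now-frame [ 3.  -1.9 -0.5] after-turn frame [ 3.  -1.9 -0.5] world [-2.  -0.1 -3. ]
```

View pics/w3.png

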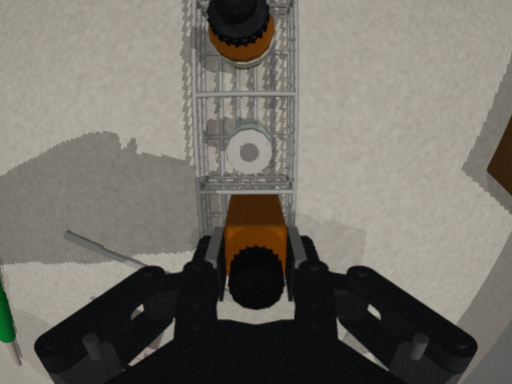

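Opening is 29.5 mm, so the grip is on the square body. Lifting.

Request:
{"op": "servo_tool", "data": {"increments": [{"dx": -8,"dy": 0,"dz": 0,"wx": 0,"wy": 0,"wz": 0,"gripper": 1},{"dx": -12,"dy": 0,"dz": 0,"wx": 0,"wy": 0,"wz": 0,"gripper": 1},{"dx": -15,"dy": 0,"dz": 0,"wx": 0,"wy": 0,"wz": 0,"gripper": 1},{"dx": -15,"dy": 0,"dz": 0,"wx": 0,"wy": 0,"wz": 0,"gripper": 1},{"dx": -15,"dy": 0,"dz": 0,"wx": 0,"wy": 0,"wz": 0,"gripper": 1},{"dx": -10,"dy": 0,"dz": 0,"wx": 0,"wy": 0,"wz": 0,"gripper": 1},{"dx": 0,"dy": 0,"dz": 0,"wx": 0,"wy": 0,"wz": 0,"gripper": 1}]}}

```text
t: 5.3
eef_pos: [617.1, 76.7, 157.9]
tool_rot: [1.24, 1.564, -0.052]
wrist_force: [0.2, 0.2, -0.7]
opening: 0.339
```

Run:
```python
from h import *
rel([543.3,-286,155],HY)
plan([543.3,-286,155],HY,12)
```

```text
t 5.3 tcp [617.1  76.7 157.9] F [ 0.2  0.2 -0.7] op 0.339
 turn [15.37  0.08 -0.39] shift now-frame [   2.6 -170.9  328.3] after-turn frame [  2.9 -77.7 361.9] world [ -73.8 -362.7   -2.9]
per-row turn [ 1.28  0.01 -0.03]
[  0. -14.  27.]
[  0. -14.  28.]
[  0. -13.  28.]
[  0. -12.  28.]
[  0. -12.  29.]
[  0. -11.  29.]
[  0. -10.  29.]
[  0. -10.  29.]
[ 0. -9. 29.]
[ 0. -8. 30.]
[ 0. -8. 30.]
[ 0. -7. 30.]
```

Request:
{"op": "servo_tool", "data": {"increments": [{"dx": 0,"dy": -8,"dz": 15,"wx": 1.3,"wy": 0,"wz": 0,"gripper": 1},{"dx": 0,"dy": -14,"dz": 27,"wx": 1.3,"wy": 0,"wz": 0,"gripper": 1},{"dx": 0,"dy": -14,"dz": 32,"wx": 1.3,"wy": 0,"wz": 0,"gripper": 1},{"dx": 0,"dy": -14,"dz": 32,"wx": 1.3,"wy": 0,"wz": 0,"gripper": 1},{"dx": 0,"dy": -13,"dz": 33,"wx": 1.3,"wy": 0,"wz": 0,"gripper": 1},{"dx": 0,"dy": -12,"dz": 33,"wx": 1.3,"wy": 0,"wz": 0,"gripper": 1},{"dx": 0,"dy": -12,"dz": 33,"wx": 1.3,"wy": 0,"wz": 0,"gripper": 1},{"dx": 0,"dy": -11,"dz": 33,"wx": 1.3,"wy": 0,"wz": 0,"gripper": 1},{"dx": 0,"dy": -10,"dz": 30,"wx": 1.3,"wy": 0,"wz": 0,"gripper": 1},{"dx": 0,"dy": -8,"dz": 25,"wx": 1.3,"wy": 0,"wz": 0,"gripper": 1},{"dx": 0,"dy": -4,"dz": 15,"wx": 0.7,"wy": 0,"wz": 0,"gripper": 1},{"dx": 0,"dy": 0,"dz": 0,"wx": 0,"wy": 0,"wz": 0,"gripper": 1}]}}

```text
t: 6.5
eef_pos: [531.4, -272.6, 149.6]
tool_rot: [-1.417, 1.561, -2.978]
wrist_force: [0.1, -0.1, -0.5]
opening: 0.345
```

Run:
```python
from h import *
rel([543.3,-286,75],HY)
```

```text
t 6.5 tcp [ 531.4 -272.6  149.6] F [ 0.1 -0.1 -0.5] op 0.345
 turn [-0.01  0.08  0.54] shift now-frame [74.5 12.4 13.4] after-turn frame [74.6 11.7 13.5] world [ 11.9 -13.4 -74.6]
```

Request:
{"op": "servo_tool", "data": {"increments": [{"dx": 5,"dy": 6,"dz": 7,"wx": 0,"wy": 0,"wz": 0.4,"gripper": 1},{"dx": 8,"dy": 4,"dz": 5,"wx": 0,"wy": 0,"wz": 0.1,"gripper": 1},{"dx": 5,"dy": 1,"dz": 1,"wx": 0,"wy": 0,"wz": 0,"gripper": 1},{"dx": 0,"dy": 0,"dz": 0,"wx": 0,"wy": 0,"wz": 0,"gripper": 1}]}}

```text
t: 6.9
eef_pos: [544.6, -281.9, 129.0]
tool_rot: [-3.118, 1.569, 1.611]
wrist_force: [-0.7, 0.0, -0.5]
opening: 0.342
```

Run:
```python
from h import *
rel([543.3,-286,75],HY)
for c in('wrist','top','side'): cv2.imwrite(f'pics/{c}4.png',camera(c))
```

```text
t 6.9 tcp [ 544.6 -281.9  129. ] F [-0.7  0.  -0.5] op 0.342
 turn [ 0.31 -0.1   0.  ] shift now-frame [54.  -1.3  4.1] after-turn frame [54.  -1.3  4. ] world [ -1.3  -4.1 -54. ]
```

View pics/wrist4.png

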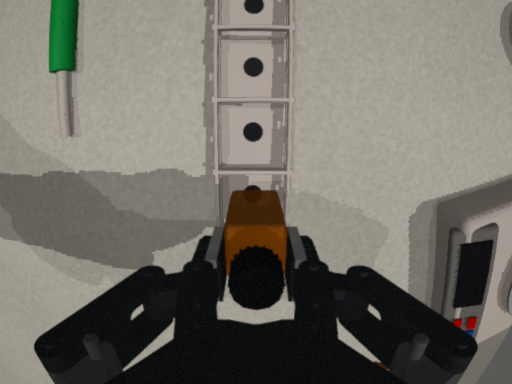

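View pics/side4.png

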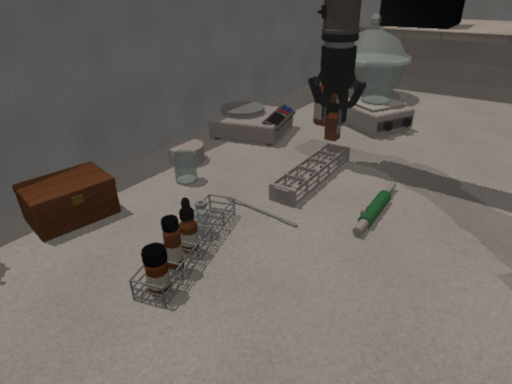

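The wrist view shows the bottle upright over the last cell. The floor holes of cells 3–5 are at (254,67), (253,131) and (254,188).

Run:
```python
from h import *
s=read_state()
for u,v in [(254,67),(253,131)]: print(wray(u,v,10,s['eef_pos'],s['tool_rot']).round(1))
for u,v in [(219,172),(289,172),(217,100),(291,100)]: print(wray(u,v,40,s['eef_pos'],s['tool_rot']).round(1))
```

```text
[ 543.5 -182.    10. ]
[ 543.5 -233.3   10. ]
[ 519.5 -260.    40. ]
[ 570.1 -259.2   40. ]
[ 518.4 -208.4   40. ]
[ 569.6 -207.6   40. ]
```

Request:
{"op": "servo_tool", "data": {"increments": [{"dx": 10,"dy": -1,"dz": 3,"wx": 0.2,"wy": 0,"wz": 0,"gripper": 1},{"dx": 15,"dy": 0,"dz": 1,"wx": 0,"wy": 0,"wz": 0,"gripper": 1},{"dx": 10,"dy": 0,"dz": 0,"wx": 0,"wy": 0,"wz": 0,"gripper": 1},{"dx": 5,"dy": 0,"dz": 0,"wx": 0,"wy": 0,"wz": 0,"gripper": 1},{"dx": 4,"dy": 0,"dz": 0,"wx": 0,"wy": 0,"wz": 0,"gripper": 1},{"dx": 0,"dy": 0,"dz": 0,"wx": 0,"wy": 0,"wz": 0,"gripper": 1}]}}

```text
t: 7.65
eef_pos: [543.4, -285.6, 81.8]
tool_rot: [3.045, 1.569, 1.488]
wrist_force: [0.1, -0.6, 0.0]
opening: 0.341
```

Run:
```python
from h import *
rel([543.3,-286,74],HY)
```

```text
t 7.65 tcp [ 543.4 -285.6   81.8] F [ 0.1 -0.6  0. ] op 0.341
 turn [ 0.14 -0.07 -0.01] shift now-frame [ 7.8 -0.1  0.4] after-turn frame [ 7.8 -0.1  0.4] world [-0.1 -0.4 -7.8]
```

Request:
{"op": "servo_tool", "data": {"increments": [{"dx": 4,"dy": 0,"dz": 0,"wx": 0,"wy": 0,"wz": 0,"gripper": 1},{"dx": 2,"dy": 0,"dz": 0,"wx": 0,"wy": 0,"wz": 0,"gripper": 1},{"dx": 1,"dy": 0,"dz": 0,"wx": 0,"wy": 0,"wz": 0,"gripper": 1},{"dx": 0,"dy": 0,"dz": 0,"wx": 0,"wy": 0,"wz": 0,"gripper": 1}]}}

```text
t: 8.05
eef_pos: [544.0, -285.8, 75.0]
tool_rot: [1.997, 1.569, 0.439]
wrist_force: [0.2, 0.4, -0.4]
opening: 0.341
```

Request:
{"op": "servo_tool", "data": {"increments": [{"dx": 1,"dy": 0,"dz": 0,"wx": 0,"wy": 0,"wz": 0,"gripper": 1},{"dx": 1,"dy": 0,"dz": 0,"wx": 0,"wy": 0,"wz": 0,"gripper": 1},{"dx": 0,"dy": 0,"dz": 0,"wx": 0,"wy": 0,"wz": 0,"gripper": 1}]}}

```text
t: 8.35
eef_pos: [544.5, -286.0, 73.8]
tool_rot: [1.577, 1.568, 0.019]
wrist_force: [0.4, 0.3, -1.4]
opening: 0.341
```

Request:
{"op": "servo_tool", "data": {"increments": [{"dx": 0.5,"dy": 0,"dz": 0,"wx": 0,"wy": 0,"wz": 0,"gripper": 1},{"dx": 0,"dy": 0,"dz": 0,"wx": 0,"wy": 0,"wz": 0,"gripper": 0.2},{"dx": 0,"dy": 0,"dz": 0,"wx": 0,"wy": 0,"wz": 0,"gripper": 0.1},{"dx": 0,"dy": 0,"dz": 0,"wx": 0,"wy": 0,"wz": 0,"gripper": -0.4},{"dx": 0,"dy": 0,"dz": 0,"wx": 0,"wy": 0,"wz": 0,"gripper": -0.4},{"dx": -5,"dy": 0,"dz": 0,"wx": 0,"wy": 0,"wz": 0,"gripper": -1},{"dx": -15,"dy": 0,"dz": 0,"wx": 0,"wy": 0,"wz": 0,"gripper": -1}]}}

```text
t: 9.05
eef_pos: [543.4, -285.6, 92.6]
tool_rot: [-3.036, 1.569, 1.69]
wrist_force: [0.3, -0.2, -1.3]
opening: 0.994
```

Run:
```python
from h import *
rel([583,173,180],WY)
cv2.imwrite('pics/w5.png',camera('wrist'));cv2.imwrite('pics/s5.png',camera('side'))
```

```text
t 9.05 tcp [ 543.4 -285.6   92.6] F [ 0.3 -0.2 -1.3] op 0.994
 turn [-15.18  -0.08  -0.  ] shift now-frame [ -86.7   45.6 -458.2] after-turn frame [ -87.4  163.9 -430.1] world [ 39.6 458.6  87.4]
```

View pics/w5.png

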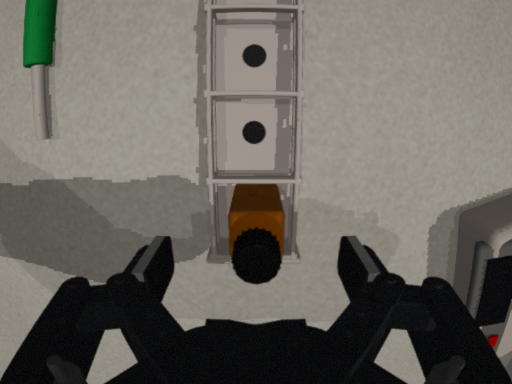

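View pics/s5.png

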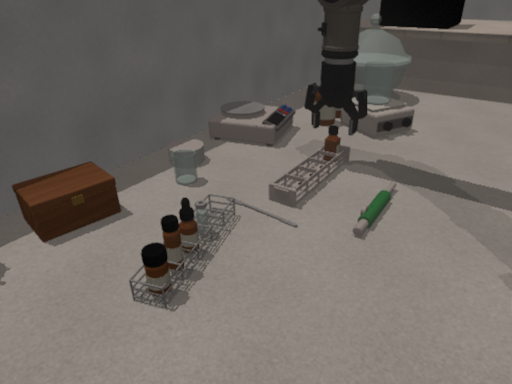

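Square bottle stands in white cell 5. On to the dropper in cell 3.

Request:
{"op": "servo_tool", "data": {"increments": [{"dx": -20,"dy": 0,"dz": 0,"wx": 0,"wy": 0,"wz": 0,"gripper": -1},{"dx": -25,"dy": 0,"dz": 0,"wx": 0,"wy": 0,"wz": 0,"gripper": -1},{"dx": -20,"dy": 2,"dz": -15,"wx": -1,"wy": 0,"wz": 0,"gripper": -1},{"dx": -10,"dy": 5,"dz": -35,"wx": -2,"wy": 0,"wz": 0,"gripper": -1},{"dx": 0,"dy": 7,"dz": -45,"wx": -2,"wy": 0,"wz": 0,"gripper": -1},{"dx": 0,"dy": 9,"dz": -45,"wx": -2,"wy": 0,"wz": 0,"gripper": -1},{"dx": 0,"dy": 11,"dz": -45,"wx": -2,"wy": 0,"wz": 0,"gripper": -1},{"dx": 0,"dy": 13,"dz": -45,"wx": -2,"wy": 0,"wz": 0,"gripper": -1},{"dx": 0,"dy": 14,"dz": -45,"wx": -2,"wy": 0,"wz": 0,"gripper": -1},{"dx": 0,"dy": 14,"dz": -45,"wx": -2,"wy": 0,"wz": 0,"gripper": -1},{"dx": 0,"dy": 14,"dz": -45,"wx": 0,"wy": 0,"wz": 0,"gripper": -1},{"dx": 0,"dy": 12,"dz": -25,"wx": 0,"wy": 0,"wz": 0,"gripper": -1}]}}

```text
t: 10.35
eef_pos: [587.3, 121.9, 179.5]
tool_rot: [0.937, 1.55, -0.363]
wrist_force: [-0.3, 0.6, -0.2]
opening: 0.998
```

Run:
```python
from h import *
rel([583,173,160],WY)
```

```text
t 10.35 tcp [587.3 121.9 179.5] F [-0.3  0.6 -0.2] op 0.998
 turn [-0.43  0.72 -0.98] shift now-frame [ 19.    9.2 -50.6] after-turn frame [ 19.5   9.9 -50.3] world [ -4.3  51.1 -19.5]
```

Request:
{"op": "servo_tool", "data": {"increments": [{"dx": 3,"dy": 4,"dz": -18,"wx": 0,"wy": 0.5,"wz": -0.6,"gripper": -1},{"dx": 3,"dy": 3,"dz": -14,"wx": -0.3,"wy": 0,"wz": -0.3,"gripper": -1},{"dx": 3,"dy": 0,"dz": -4,"wx": 0,"wy": 0,"wz": 0,"gripper": -1},{"dx": 0,"dy": 0,"dz": 0,"wx": 0,"wy": 0,"wz": 0,"gripper": -1}]}}

```text
t: 10.75
eef_pos: [584.1, 166.1, 171.8]
tool_rot: [1.173, 1.566, -0.113]
wrist_force: [-0.1, -0.8, -0.5]
opening: 0.998
```

Run:
```python
from h import *
rel([583,173,89],WY)
cv2.imwrite('pics/w6.png',camera('wrist'))
```

```text
t 10.75 tcp [584.1 166.1 171.8] F [-0.1 -0.8 -0.5] op 0.998
 turn [ 0.34  0.11 -0.28] shift now-frame [82.7  0.4 -7.1] after-turn frame [82.8  0.8 -6.9] world [ -1.1   6.9 -82.8]
```

View pics/w6.png

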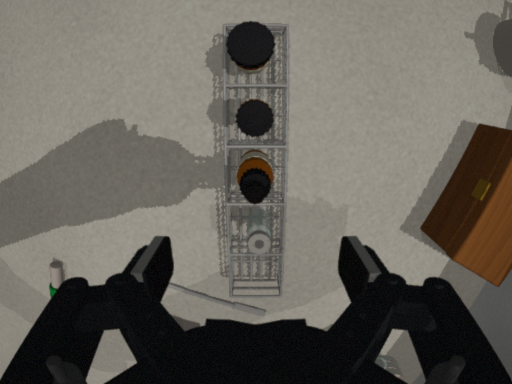

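Run:
```python
from h import *
s=read_state()
for n,u,v,z in [('bulb',255,184,100),('dropbody',254,172,58),('tall',255,118,100),('jar',251,43,82),('blank',259,242,69)]: print(n,wray(u,v,z,s['eef_pos'],s['tool_rot']).round(1))
```

```text
bulb [580.7 183.8 100. ]
dropbody [580.8 181.2  58. ]
tall [568.5 225.6 100. ]
jar [551.5 274.3  82. ]
blank [600.6 127.6  69. ]
```

Run:
```python
from h import *
print(ray('top',202.2,171.6,69))
rel([583,173,89],WY)
cv2.imwrite('pics/w7.png',camera('wrist'))
rel([583,173,89],WY)
a=cv2.imread('pics/w6.png').astype(int);b=cv2.imread('pics/w7.png').astype(int)
print(abs(a-b).mean())
s=read_state()
b=b.astype(np.uint8)
m=(b.max(2)<40).astype(np.uint8)
n,l,st,c=cv2.connectedComponentsWithStats(m[:210,215:300])
for k in range(1,n):
    if st[k,4]>40: print((c[k]+[215,0]).round(1),st[k])
for p in [(228,148),(286,148),(229,206),(285,206),(226,88),(288,88)]: print(wray(*p,40,s['eef_pos'],s['tool_rot']).round(1))
```

```text
[601.36169317 124.15526034  69.        ]
t 10.8 tcp [584.4 165.7 171.9] F [-0.1 -0.5 -0.4] op 1.007
 turn [ 0.31  0.12 -0.29] shift now-frame [82.9  0.3 -7.6] after-turn frame [82.9  0.7 -7.4] world [ -1.4   7.3 -82.9]
t 10.85 tcp [584.6 165.  172.1] F [-0.1 -0.1 -0.8] op 0.998
 turn [ 0.25  0.14 -0.3 ] shift now-frame [83.   0.2 -8.3] after-turn frame [83.1  0.6 -8.1] world [ -1.6   8.  -83.1]
2.113857693142361
[249.7  44.2] [  11   21   48   48 1724]
[254.1 117. ] [  21   99   37   37 1020]
[254.4 184.1] [ 24 167  32  36 821]
[555.3 190.3  40. ]
[602.7 204.   40. ]
[569.5 139.7  40. ]
[617.9 153.6  40. ]
[540.2 238.8  40. ]
[589.3 253.2  40. ]
```

Request:
{"op": "servo_tool", "data": {"increments": [{"dx": 10,"dy": 0,"dz": -7,"wx": 0.2,"wy": 0.1,"wz": -0.2,"gripper": -1},{"dx": 15,"dy": 0,"dz": -3,"wx": 0,"wy": 0,"wz": 0,"gripper": -1},{"dx": 12,"dy": 0,"dz": 0,"wx": 0,"wy": 0,"wz": 0,"gripper": -1},{"dx": 5,"dy": 0,"dz": 0,"wx": 0,"wy": 0,"wz": 0,"gripper": -1},{"dx": 0,"dy": 0,"dz": 0,"wx": 0,"wy": 0,"wz": 0,"gripper": -1}]}}

```text
t: 11.35
eef_pos: [581.9, 170.5, 125.2]
tool_rot: [-0.233, 1.568, -1.531]
wrist_force: [0.1, -0.0, 0.5]
opening: 1.0
```

Run:
```python
from h import *
rel([582,176.5,89],WY)
s=read_state()
cv2.imwrite('pics/w8.png',camera('wrist'))
```

```text
t 11.35 tcp [581.9 170.5 125.2] F [ 0.1 -0.   0.5] op 1.0
 turn [-0.3   0.17  0.04] shift now-frame [36.2  1.8 -5.8] after-turn frame [36.2  1.8 -5.7] world [  0.1   6.  -36.2]
```

View pics/w8.png

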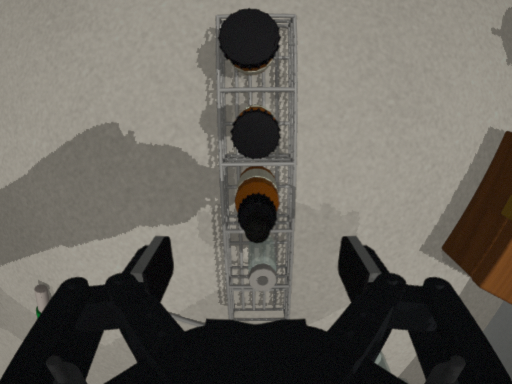

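Run:
```python
from h import *
s=read_state()
for n,u,v,z in [('collar',258,213,84),('bulbtop',257,233,108),('tall',255,133,100),('jar',249,40,82),('blank',263,281,69),('x',218,163,40),('x',295,163,40),('x',224,229,40),('x',290,231,40)]: print(n,wray(u,v,z,s['eef_pos'],s['tool_rot']).round(1))
```

```text
collar [582.1 180.9  84. ]
bulbtop [581.7 179.7 108. ]
tall [567.5 226.5 100. ]
jar [551.4 272.4  82. ]
blank [601.5 125.9  69. ]
x [550.1 192.4  40. ]
x [602.1 207.   40. ]
x [566.2 144.2  40. ]
x [614.7 156.   40. ]
```

Request:
{"op": "servo_tool", "data": {"increments": [{"dx": 8,"dy": 1,"dz": -7,"wx": -0.2,"wy": 0.1,"wz": 0,"gripper": -1},{"dx": 12,"dy": 1,"dz": -1,"wx": 0,"wy": 0,"wz": 0,"gripper": -1},{"dx": 7,"dy": 0,"dz": 0,"wx": 0,"wy": 0,"wz": 0,"gripper": -1},{"dx": 2,"dy": 0,"dz": 0,"wx": 0,"wy": 0,"wz": 0,"gripper": -1},{"dx": 0,"dy": 0,"dz": 0,"wx": 0,"wy": 0,"wz": 0,"gripper": -1}]}}

```text
t: 11.9
eef_pos: [582.3, 179.9, 94.4]
tool_rot: [0.863, 1.57, -0.432]
wrist_force: [-0.2, -0.1, 0.4]
opening: 0.997
```

Run:
```python
from h import *
rel([582,178.5,89],WY)
cv2.imwrite('pics/w9.png',camera('wrist'))
```

```text
t 11.9 tcp [582.3 179.9  94.4] F [-0.2 -0.1  0.4] op 0.997
 turn [-0.08  0.04 -0.04] shift now-frame [ 5.4 -0.6  1.3] after-turn frame [ 5.4 -0.6  1.3] world [-0.3 -1.4 -5.4]
```

View pics/w9.png

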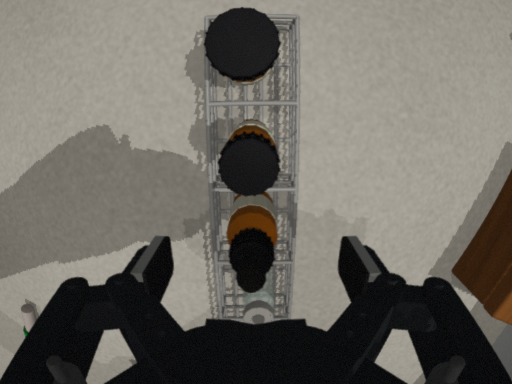

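Run:
```python
from h import *
s=read_state()
for n,u,v,z in [('collar',251,249,84),('bulbtop',251,272,106),('tall',249,164,100),('jar',242,45,82)]: print(n,wray(u,v,z,s['eef_pos'],s['tool_rot']).round(1))
```

```text
collar [580.6 183.2  84. ]
bulbtop [580.6 184.2 106. ]
tall [567.7 227.2 100. ]
jar [551.3 273.2  82. ]
```

Request:
{"op": "servo_tool", "data": {"increments": [{"dx": 4,"dy": -1,"dz": 1,"wx": 0,"wy": 0,"wz": 0,"gripper": -0.3},{"dx": 1,"dy": 0,"dz": 0,"wx": 0,"wy": 0,"wz": 0,"gripper": 0.2},{"dx": 0,"dy": 0,"dz": 0,"wx": 0,"wy": 0,"wz": 0,"gripper": 0.2}]}}

```text
t: 12.25
eef_pos: [582.1, 178.5, 89.9]
tool_rot: [1.228, 1.568, -0.066]
wrist_force: [-0.2, 1.6, -0.0]
opening: 0.514
```

Request:
{"op": "servo_tool", "data": {"increments": [{"dx": 0,"dy": 0,"dz": -2.5,"wx": 0,"wy": 0,"wz": 0,"gripper": 0.2},{"dx": 0,"dy": 0,"dz": 0,"wx": 0,"wy": 0,"wz": 0,"gripper": 1},{"dx": 0,"dy": 0,"dz": 0,"wx": 0,"wy": 0,"wz": 0,"gripper": 1},{"dx": 0,"dy": 0,"dz": 0,"wx": 0,"wy": 0,"wz": 0,"gripper": 1},{"dx": 0,"dy": 0,"dz": 0,"wx": 0,"wy": 0,"wz": 0,"gripper": 1},{"dx": 0,"dy": 0,"dz": 0,"wx": 0,"wy": 0,"wz": 0,"gripper": 1}], "squeeze": 40}}

```text
t: 12.85
eef_pos: [581.5, 181.1, 90.4]
tool_rot: [1.303, 1.568, 0.008]
wrist_force: [0.6, -0.1, -1.3]
opening: 0.241
```

Run:
```python
from h import *
s=read_state()
rel([542.2,-182,160],HY)
print('sq check',wray(256,278,90,[616.5,76.1,74],[1.037,1.567,-.256]))
cv2.imwrite('pics/w10.png',camera('wrist'))
```

```text
t 12.85 tcp [581.5 181.1  90.4] F [ 0.6 -0.1 -1.3] op 0.241
 turn [15.21  0.02 -0.17] shift now-frame [ -69.8 -136.6  338.7] after-turn frame [-69.6 -43.2 362.7] world [ -39.3 -363.1   69.6]
sq check [616.6996665   81.05547305  90.        ]
```

View pics/w10.png

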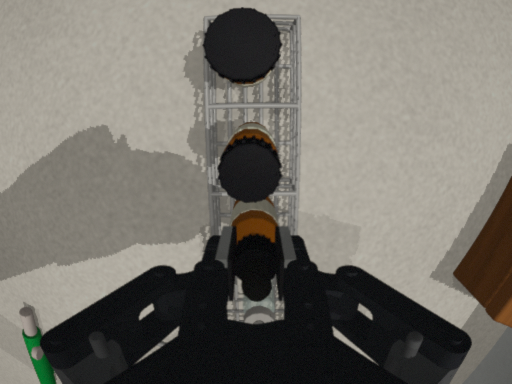

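Request:
{"op": "servo_tool", "data": {"increments": [{"dx": -6,"dy": 0,"dz": 0,"wx": 0,"wy": 0,"wz": 0,"gripper": 1},{"dx": -12,"dy": 0,"dz": 0,"wx": 0,"wy": 0,"wz": 0,"gripper": 1},{"dx": -15,"dy": 0,"dz": 0,"wx": 0,"wy": 0,"wz": 0,"gripper": 1},{"dx": -15,"dy": 0,"dz": 0,"wx": 0,"wy": 0,"wz": 0,"gripper": 1},{"dx": -14,"dy": 0,"dz": 0,"wx": 0,"wy": 0,"wz": 0,"gripper": 1},{"dx": -8,"dy": 0,"dz": 0,"wx": 0,"wy": 0,"wz": 0,"gripper": 1},{"dx": 0,"dy": 0,"dz": 0,"wx": 0,"wy": 0,"wz": 0,"gripper": 1}]}}

```text
t: 13.6
eef_pos: [582.2, 181.6, 168.9]
tool_rot: [1.456, 1.564, 0.161]
wrist_force: [0.3, 0.3, -0.4]
opening: 0.24
```

Request:
{"op": "servo_tool", "data": {"increments": [{"dx": 0,"dy": -7,"dz": 15,"wx": 1.3,"wy": 0,"wz": 0,"gripper": 1},{"dx": 0,"dy": -12,"dz": 28,"wx": 1.3,"wy": 0,"wz": 0,"gripper": 1},{"dx": 0,"dy": -12,"dz": 34,"wx": 1.3,"wy": 0,"wz": 0,"gripper": 1},{"dx": 0,"dy": -11,"dz": 35,"wx": 1.3,"wy": 0,"wz": 0,"gripper": 1},{"dx": 0,"dy": -10,"dz": 36,"wx": 1.3,"wy": 0,"wz": 0,"gripper": 1},{"dx": 0,"dy": -9,"dz": 36,"wx": 1.3,"wy": 0,"wz": 0,"gripper": 1},{"dx": 0,"dy": -8,"dz": 36,"wx": 1.3,"wy": 0,"wz": 0,"gripper": 1},{"dx": 0,"dy": -7,"dz": 36,"wx": 1.3,"wy": 0,"wz": 0,"gripper": 1},{"dx": 0,"dy": -6,"dz": 34,"wx": 1.3,"wy": 0,"wz": 0,"gripper": 1},{"dx": 0,"dy": -5,"dz": 26,"wx": 1.3,"wy": 0,"wz": 0,"gripper": 1},{"dx": 0,"dy": -2,"dz": 15,"wx": 0.7,"wy": 0,"wz": 0,"gripper": 1},{"dx": 0,"dy": 0,"dz": 0,"wx": 0,"wy": 0,"wz": 0,"gripper": 1}]}}

```text
t: 14.8
eef_pos: [531.9, -186.3, 160.7]
tool_rot: [-1.431, 1.561, -2.994]
wrist_force: [-0.6, -0.1, -1.0]
opening: 0.237
```

Run:
```python
from h import *
rel([542.2,-182,90],HY)
cv2.imwrite('pics/s11.png',camera('side'))
```

```text
t 14.8 tcp [ 531.9 -186.3  160.7] F [-0.6 -0.1 -1. ] op 0.237
 turn [-0.14  0.07  0.53] shift now-frame [70.6 10.9 -4.3] after-turn frame [70.7 10.3 -4.2] world [ 10.3   4.3 -70.7]
```

Request:
{"op": "servo_tool", "data": {"increments": [{"dx": 5,"dy": 6,"dz": -2,"wx": 0,"wy": 0,"wz": 0.4,"gripper": 1},{"dx": 8,"dy": 3,"dz": 0,"wx": 0,"wy": 0,"wz": 0.1,"gripper": 1},{"dx": 8,"dy": 1,"dz": 0,"wx": 0,"wy": 0,"wz": 0,"gripper": 1},{"dx": 2,"dy": 0,"dz": 0,"wx": 0,"wy": 0,"wz": 0,"gripper": 1},{"dx": 0,"dy": 0,"dz": 0,"wx": 0,"wy": 0,"wz": 0,"gripper": 1}]}}

```text
t: 15.35
eef_pos: [544.1, -174.7, 134.9]
tool_rot: [3.112, 1.567, 1.562]
wrist_force: [-0.6, -1.2, -0.0]
opening: 0.237
```

Run:
```python
from h import *
rel([542.2,-184,90],HY)
cv2.imwrite('pics/w12.png',camera('wrist'))
```

```text
t 15.35 tcp [ 544.1 -174.7  134.9] F [-0.6 -1.2 -0. ] op 0.237
 turn [ 0.58 -0.19 -0.  ] shift now-frame [44.9 -2.1  9.5] after-turn frame [44.9 -2.   9.3] world [ -1.9  -9.3 -44.9]
```

View pics/w12.png

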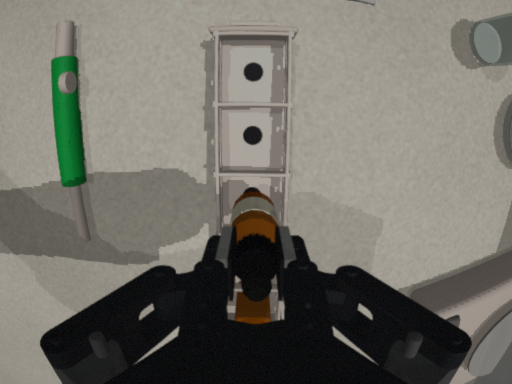

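View pics/s11.png

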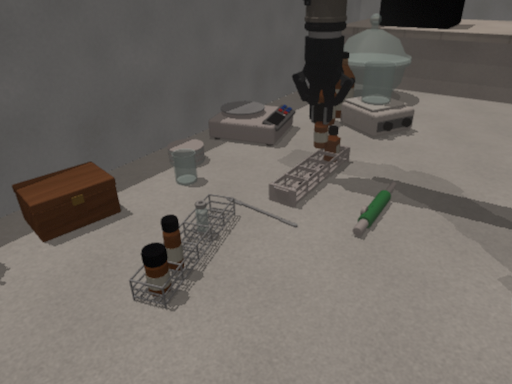

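Over cell 3, with empty cells 1 and 2 ahead. Correct 9 mm in y and lower.

Request:
{"op": "servo_tool", "data": {"increments": [{"dx": 0,"dy": -1,"dz": 6,"wx": 0.4,"wy": -0.1,"wz": 0,"gripper": 1},{"dx": 5,"dy": 0,"dz": 1,"wx": 0,"wy": 0,"wz": 0,"gripper": 1},{"dx": 12,"dy": 0,"dz": 0,"wx": 0,"wy": 0,"wz": 0,"gripper": 1},{"dx": 10,"dy": 0,"dz": 0,"wx": 0,"wy": 0,"wz": 0,"gripper": 1},{"dx": 5,"dy": 0,"dz": 0,"wx": 0,"wy": 0,"wz": 0,"gripper": 1},{"dx": 1,"dy": 0,"dz": 0,"wx": 0,"wy": 0,"wz": 0,"gripper": 1},{"dx": 0,"dy": 0,"dz": 0,"wx": 0,"wy": 0,"wz": 0,"gripper": 1}]}}

```text
t: 16.1
eef_pos: [542.9, -182.6, 98.8]
tool_rot: [-2.874, 1.569, 1.851]
wrist_force: [-0.7, -0.0, -1.1]
opening: 0.239
```

Run:
```python
from h import *
rel([542.2,-184,90],HY)
```

```text
t 16.1 tcp [ 542.9 -182.6   98.8] F [-0.7 -0.  -1.1] op 0.239
 turn [ 0.11 -0.07  0.02] shift now-frame [ 8.8 -0.7  1.4] after-turn frame [ 8.8 -0.7  1.4] world [-0.7 -1.4 -8.8]
```

Request:
{"op": "servo_tool", "data": {"increments": [{"dx": 4,"dy": 0,"dz": 1,"wx": 0,"wy": 0,"wz": 0,"gripper": 1},{"dx": 2,"dy": 0,"dz": 0,"wx": 0,"wy": 0,"wz": 0,"gripper": 1},{"dx": 1.5,"dy": 0,"dz": 0,"wx": 0,"wy": 0,"wz": 0,"gripper": 1},{"dx": 1,"dy": 0,"dz": 0,"wx": 0,"wy": 0,"wz": 0,"gripper": 1},{"dx": 0,"dy": 0,"dz": 0,"wx": 0,"wy": 0,"wz": 0,"gripper": 1}]}}

```text
t: 16.6
eef_pos: [543.5, -183.7, 90.4]
tool_rot: [2.229, 1.569, 0.671]
wrist_force: [-0.6, -0.5, -0.7]
opening: 0.24
```

Same height as at the grasp (90.4). Release and rise.

Request:
{"op": "servo_tool", "data": {"increments": [{"dx": 0.5,"dy": 0,"dz": 0,"wx": 0,"wy": 0,"wz": 0,"gripper": 1},{"dx": 0,"dy": 0,"dz": 0,"wx": 0,"wy": 0,"wz": 0,"gripper": 0.4},{"dx": 0,"dy": 0,"dz": 0,"wx": 0,"wy": 0,"wz": 0,"gripper": 0.2},{"dx": 0,"dy": 0,"dz": 0,"wx": 0,"wy": 0,"wz": 0,"gripper": -0.4},{"dx": 0,"dy": 0,"dz": 0,"wx": 0,"wy": 0,"wz": 0,"gripper": -0.4},{"dx": -8,"dy": 0,"dz": 0,"wx": 0,"wy": 0,"wz": 0,"gripper": -1},{"dx": -20,"dy": 0,"dz": 0,"wx": 0,"wy": 0,"wz": 0,"gripper": -1}]}}

```text
t: 17.3
eef_pos: [542.2, -183.3, 117.3]
tool_rot: [-2.253, 1.568, 2.472]
wrist_force: [0.4, 0.8, -0.3]
opening: 0.993
```

Run:
```python
from h import *
rel([568,224.5,170],WY)
cv2.imwrite('pics/w13.png',camera('wrist'));cv2.imwrite('pics/s13.png',camera('side'))
```

```text
t 17.3 tcp [ 542.2 -183.3  117.3] F [ 0.4  0.8 -0.3] op 0.993
 turn [-15.19  -0.14   0.13] shift now-frame [ -52.    31.  -407.6] after-turn frame [ -52.7  136.8 -385.1] world [ 25.8 407.8  52.7]
```

View pics/w13.png

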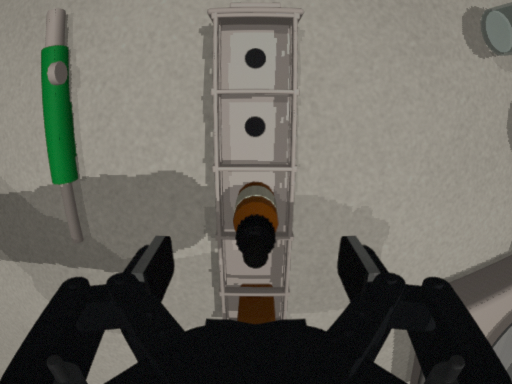

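View pics/s13.png

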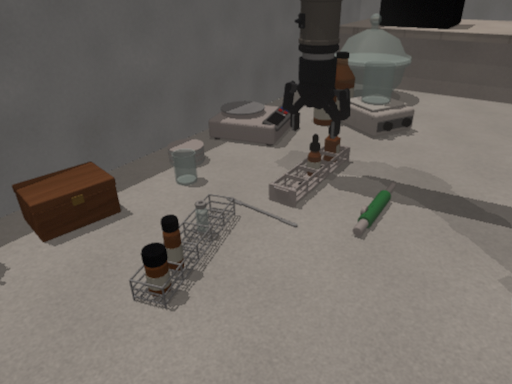

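Dropper stands in white cell 3. Now the tall vial (cell 2).

Request:
{"op": "servo_tool", "data": {"increments": [{"dx": -20,"dy": 0,"dz": 0,"wx": 0,"wy": 0,"wz": 0,"gripper": -1},{"dx": -20,"dy": 0,"dz": 0,"wx": 0,"wy": 0,"wz": 0,"gripper": -1},{"dx": -10,"dy": 2,"dz": -15,"wx": -1,"wy": 0,"wz": 0,"gripper": -1},{"dx": 0,"dy": 5,"dz": -35,"wx": -2,"wy": 0,"wz": 0,"gripper": -1},{"dx": 0,"dy": 6,"dz": -45,"wx": -2,"wy": 0,"wz": 0,"gripper": -1},{"dx": 0,"dy": 8,"dz": -45,"wx": -2,"wy": 0,"wz": 0,"gripper": -1},{"dx": 0,"dy": 10,"dz": -45,"wx": -2,"wy": 0,"wz": 0,"gripper": -1},{"dx": 0,"dy": 11,"dz": -45,"wx": -2,"wy": 0,"wz": 0,"gripper": -1},{"dx": 0,"dy": 12,"dz": -45,"wx": -2,"wy": 0,"wz": 0,"gripper": -1},{"dx": 0,"dy": 12,"dz": -40,"wx": -1.5,"wy": 0,"wz": 0,"gripper": -1},{"dx": 0,"dy": 10,"dz": -25,"wx": 0,"wy": 0,"wz": 0,"gripper": -1},{"dx": 0,"dy": 0,"dz": 0,"wx": 0,"wy": 0,"wz": 0,"gripper": -1}]}}

```text
t: 18.6
eef_pos: [567.0, 187.3, 170.5]
tool_rot: [1.973, 1.564, 0.687]
wrist_force: [-0.7, 0.8, 0.6]
opening: 1.0
```

Run:
```python
from h import *
rel([568,224.5,130],WY)
```

```text
t 18.6 tcp [567.  187.3 170.5] F [-0.7  0.8  0.6] op 1.0
 turn [ 0.38 -0.16 -0.37] shift now-frame [ 40.7  11.1 -35.3] after-turn frame [ 40.5  11.2 -35.5] world [  1.   37.2 -40.5]
```

Request:
{"op": "servo_tool", "data": {"increments": [{"dx": 3,"dy": 6,"dz": -18,"wx": 0.2,"wy": 0,"wz": -0.3,"gripper": -1},{"dx": 6,"dy": 4,"dz": -10,"wx": 0,"wy": 0,"wz": 0,"gripper": -1},{"dx": 10,"dy": 0,"dz": -3,"wx": 0,"wy": 0,"wz": 0,"gripper": -1},{"dx": 5,"dy": 0,"dz": 0,"wx": 0,"wy": 0,"wz": 0,"gripper": -1},{"dx": 0,"dy": 0,"dz": 0,"wx": 0,"wy": 0,"wz": 0,"gripper": -1}]}}

```text
t: 19.1
eef_pos: [565.4, 220.9, 142.8]
tool_rot: [-2.081, 1.568, 2.916]
wrist_force: [-1.1, -0.6, 0.2]
opening: 0.998
```

Run:
```python
from h import *
rel([568,224.5,72],WY)
cv2.imwrite('pics/w14.png',camera('wrist'))
rel([568,224.5,72],WY)
```

```text
t 19.1 tcp [565.4 220.9 142.8] F [-1.1 -0.6  0.2] op 0.998
 turn [ 0.38 -0.07  0.13] shift now-frame [70.8  3.6 -2.6] after-turn frame [70.8  3.5 -2.7] world [  2.6   3.6 -70.8]
t 19.15 tcp [565.5 220.7 143. ] F [-0.1  0.1  0.1] op 0.998
 turn [ 0.36 -0.07  0.13] shift now-frame [71.   3.6 -2.9] after-turn frame [71.   3.4 -3. ] world [  2.5   3.8 -71. ]
```

View pics/w14.png

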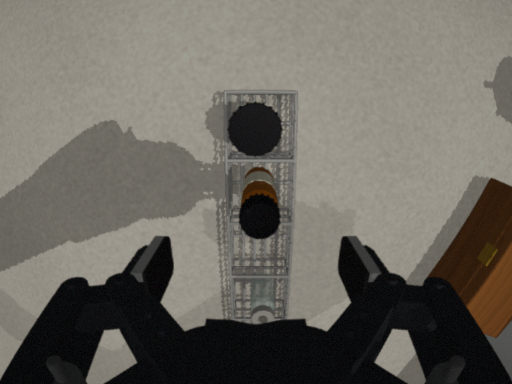

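Run:
```python
from h import *
s=read_state()
for n,u,v,z in [('tall',260,216,100),('jar',254.5,129,82)]: print(n,wray(u,v,z,s['eef_pos'],s['tool_rot']).round(1))
```

```text
tall [567.2 229.2 100. ]
jar [550.5 274.9  82. ]
```

Request:
{"op": "servo_tool", "data": {"increments": [{"dx": 10,"dy": 3,"dz": -3,"wx": 0.3,"wy": 0,"wz": 0.1,"gripper": -1},{"dx": 15,"dy": 0,"dz": -1,"wx": 0,"wy": 0,"wz": 0,"gripper": -1},{"dx": 15,"dy": 0,"dz": 0,"wx": 0,"wy": 0,"wz": 0,"gripper": -1},{"dx": 10,"dy": 0,"dz": 0,"wx": 0,"wy": 0,"wz": 0,"gripper": -1},{"dx": 5,"dy": 0,"dz": 0,"wx": 0,"wy": 0,"wz": 0,"gripper": -1},{"dx": 0,"dy": 0,"dz": 0,"wx": 0,"wy": 0,"wz": 0,"gripper": -1}]}}

```text
t: 19.75
eef_pos: [567.7, 222.6, 82.2]
tool_rot: [-1.372, 1.569, -2.668]
wrist_force: [-0.2, -0.3, -0.0]
opening: 1.001
```

Run:
```python
from h import *
rel([568,226,72],WY)
cv2.imwrite('pics/w15.png',camera('wrist'))
```

```text
t 19.75 tcp [567.7 222.6  82.2] F [-0.2 -0.3 -0. ] op 1.001
 turn [-0.19  0.02  0.11] shift now-frame [10.2  1.2 -3.2] after-turn frame [10.2  1.2 -3.2] world [  0.3   3.4 -10.2]
```

View pics/w15.png

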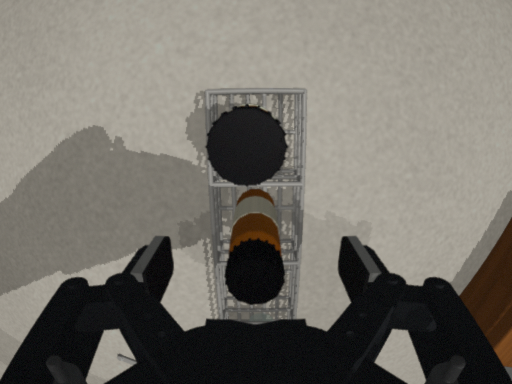

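Request:
{"op": "servo_tool", "data": {"increments": [{"dx": 5,"dy": 0,"dz": -3.5,"wx": -0.1,"wy": 0,"wz": 0,"gripper": -1},{"dx": 3,"dy": 0,"dz": -1,"wx": 0,"wy": 0,"wz": 0,"gripper": -1},{"dx": 0,"dy": 0,"dz": 0,"wx": 0,"wy": 0,"wz": 0,"gripper": -0.2},{"dx": 0,"dy": 0,"dz": 0,"wx": 0,"wy": 0,"wz": 0,"gripper": 0.2},{"dx": 0,"dy": 0,"dz": 0,"wx": 0,"wy": 0,"wz": 0,"gripper": 1},{"dx": 0,"dy": 0,"dz": 0,"wx": 0,"wy": 0,"wz": 0,"gripper": 1},{"dx": 0,"dy": 0,"dz": 0,"wx": 0,"wy": 0,"wz": 0,"gripper": 1},{"dx": 0,"dy": 0,"dz": 0,"wx": 0,"wy": 0,"wz": 0,"gripper": 1},{"dx": 0,"dy": 0,"dz": 0,"wx": 0,"wy": 0,"wz": 0,"gripper": 1}], "squeeze": 40}}

```text
t: 20.7
eef_pos: [567.8, 228.2, 76.1]
tool_rot: [1.637, 1.568, 0.343]
wrist_force: [-0.1, -0.0, -1.2]
opening: 0.29
```

Run:
```python
from h import *
rel([541.6,-132,155],HY)
cv2.imwrite('pics/w16.png',camera('wrist'))
```

```text
t 20.7 tcp [567.8 228.2  76.1] F [-0.1 -0.  -1.2] op 0.29
 turn [15.24 -0.03 -0.13] shift now-frame [ -79.3 -123.4  339.3] after-turn frame [-78.9 -30.  359.9] world [ -26.2 -360.2   78.9]
```

View pics/w16.png

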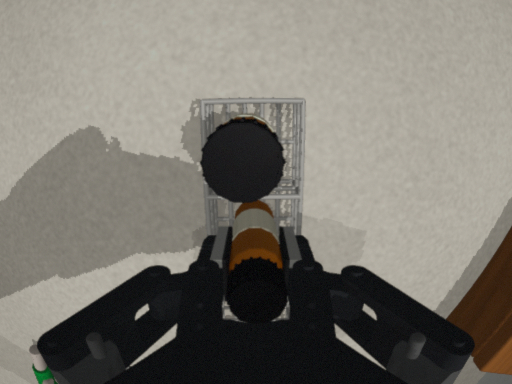

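Request:
{"op": "servo_tool", "data": {"increments": [{"dx": -6,"dy": 0,"dz": 0,"wx": 0,"wy": 0,"wz": 0,"gripper": 1},{"dx": -12,"dy": 0,"dz": 0,"wx": 0,"wy": 0,"wz": 0,"gripper": 1},{"dx": -15,"dy": 0,"dz": 0,"wx": 0,"wy": 0,"wz": 0,"gripper": 1},{"dx": -15,"dy": 0,"dz": 0,"wx": 0,"wy": 0,"wz": 0,"gripper": 1},{"dx": -14,"dy": 0,"dz": 0,"wx": 0,"wy": 0,"wz": 0,"gripper": 1},{"dx": -10,"dy": 0,"dz": 0,"wx": 0,"wy": 0,"wz": 0,"gripper": 1},{"dx": 0,"dy": 0,"dz": 0,"wx": 0,"wy": 0,"wz": 0,"gripper": 1}]}}

```text
t: 21.45
eef_pos: [568.4, 228.7, 156.6]
tool_rot: [1.671, 1.565, 0.377]
wrist_force: [0.2, 0.3, -0.8]
opening: 0.289
```

Request:
{"op": "servo_tool", "data": {"increments": [{"dx": 0,"dy": -5,"dz": 15,"wx": 1.3,"wy": 0,"wz": 0,"gripper": 1},{"dx": 0,"dy": -9,"dz": 28,"wx": 1.3,"wy": 0,"wz": 0,"gripper": 1},{"dx": 0,"dy": -9,"dz": 34,"wx": 1.3,"wy": 0,"wz": 0,"gripper": 1},{"dx": 0,"dy": -8,"dz": 35,"wx": 1.3,"wy": 0,"wz": 0,"gripper": 1},{"dx": 0,"dy": -8,"dz": 36,"wx": 1.3,"wy": 0,"wz": 0,"gripper": 1},{"dx": 0,"dy": -7,"dz": 36,"wx": 1.3,"wy": 0,"wz": 0,"gripper": 1},{"dx": 0,"dy": -6,"dz": 36,"wx": 1.3,"wy": 0,"wz": 0,"gripper": 1},{"dx": 0,"dy": -5,"dz": 35,"wx": 1.3,"wy": 0,"wz": 0,"gripper": 1},{"dx": 0,"dy": -4,"dz": 32,"wx": 1.3,"wy": 0,"wz": 0,"gripper": 1},{"dx": 0,"dy": -2,"dz": 24,"wx": 1.3,"wy": 0,"wz": 0,"gripper": 1},{"dx": 0,"dy": 0,"dz": 12,"wx": 0.7,"wy": 0,"wz": 0,"gripper": 1},{"dx": 0,"dy": 0,"dz": 0,"wx": 0,"wy": 0,"wz": 0,"gripper": 1}]}}

```text
t: 22.65
eef_pos: [546.5, -127.4, 148.5]
tool_rot: [-1.405, 1.561, -2.967]
wrist_force: [-0.3, -0.3, -1.2]
opening: 0.29
```

Run:
```python
from h import *
rel([541.6,-132,76],HY)
```

```text
t 22.65 tcp [ 546.5 -127.4  148.5] F [-0.3 -0.3 -1.2] op 0.29
 turn [-0.11  0.09  0.54] shift now-frame [72.6 -4.2  4.5] after-turn frame [72.5 -4.9  4.6] world [ -4.9  -4.6 -72.5]
```

Request:
{"op": "servo_tool", "data": {"increments": [{"dx": 5,"dy": -2,"dz": 5,"wx": 0,"wy": 0,"wz": 0.4,"gripper": 1},{"dx": 8,"dy": -1,"dz": 4,"wx": 0,"wy": 0,"wz": 0.1,"gripper": 1},{"dx": 3,"dy": 0,"dz": 2,"wx": 0,"wy": 0,"wz": 0,"gripper": 1},{"dx": 0,"dy": 0,"dz": 0,"wx": 0,"wy": 0,"wz": 0,"gripper": 1}]}}

```text
t: 23.05
eef_pos: [542.7, -134.8, 130.4]
tool_rot: [-2.123, 1.569, 2.604]
wrist_force: [0.3, 0.8, -0.8]
opening: 0.29
```

Run:
```python
from h import *
rel([541.6,-132,76],HY)
cv2.imwrite('pics/w17.png',camera('wrist'))
```

```text
t 23.05 tcp [ 542.7 -134.8  130.4] F [ 0.3  0.8 -0.8] op 0.29
 turn [ 0.23 -0.05  0.08] shift now-frame [54.4 -1.  -2.8] after-turn frame [54.4 -1.1 -2.8] world [ -1.1   2.8 -54.4]
```

View pics/w17.png

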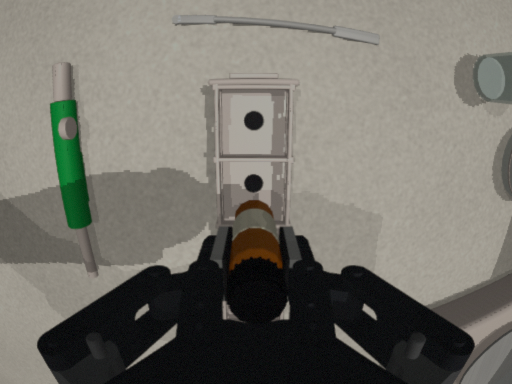

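Over cell 2, with one empty cell ahead and the bottle's own hole at (254,183). Lowering.

Request:
{"op": "servo_tool", "data": {"increments": [{"dx": 8,"dy": -1,"dz": -2,"wx": 0.1,"wy": 0,"wz": 0,"gripper": 1},{"dx": 14,"dy": 0,"dz": -1,"wx": 0,"wy": 0,"wz": 0,"gripper": 1},{"dx": 12,"dy": 0,"dz": 0,"wx": 0,"wy": 0,"wz": 0,"gripper": 1},{"dx": 6,"dy": 0,"dz": 0,"wx": 0,"wy": 0,"wz": 0,"gripper": 1},{"dx": 2,"dy": 0,"dz": 0,"wx": 0,"wy": 0,"wz": 0,"gripper": 1},{"dx": 0,"dy": 0,"dz": 0,"wx": 0,"wy": 0,"wz": 0,"gripper": 1}]}}

```text
t: 23.7
eef_pos: [541.8, -129.0, 84.1]
tool_rot: [-2.396, 1.568, 2.332]
wrist_force: [1.0, -0.3, -0.9]
opening: 0.288
```

Run:
```python
from h import *
rel([541.6,-132,76],HY)
```

```text
t 23.7 tcp [ 541.8 -129.    84.1] F [ 1.  -0.3 -0.9] op 0.288
 turn [ 0.32 -0.13  0.12] shift now-frame [ 8.1 -0.2  3.1] after-turn frame [ 8.1 -0.2  3. ] world [-0.2 -3.  -8.1]
```

Request:
{"op": "servo_tool", "data": {"increments": [{"dx": 4,"dy": 0,"dz": 1.5,"wx": 0,"wy": 0,"wz": 0,"gripper": 1},{"dx": 2,"dy": 0,"dz": 0,"wx": 0,"wy": 0,"wz": 0,"gripper": 1},{"dx": 1,"dy": 0,"dz": 0,"wx": 0,"wy": 0,"wz": 0,"gripper": 1},{"dx": 1,"dy": 0,"dz": 0,"wx": 0,"wy": 0,"wz": 0,"gripper": 1},{"dx": 0,"dy": 0,"dz": 0,"wx": 0,"wy": 0,"wz": 0,"gripper": 1}]}}

```text
t: 24.2
eef_pos: [542.6, -131.1, 76.4]
tool_rot: [-3.037, 1.569, 1.691]
wrist_force: [-0.4, -0.1, -0.9]
opening: 0.288
```

Request:
{"op": "servo_tool", "data": {"increments": [{"dx": 1,"dy": 0,"dz": 0,"wx": 0,"wy": 0,"wz": 0,"gripper": 1},{"dx": 0,"dy": 0,"dz": 0,"wx": 0,"wy": 0,"wz": 0,"gripper": 0.3},{"dx": 0,"dy": 0,"dz": 0,"wx": 0,"wy": 0,"wz": 0,"gripper": 0.2},{"dx": 0,"dy": 0,"dz": 0,"wx": 0,"wy": 0,"wz": 0,"gripper": -0.4},{"dx": 0,"dy": 0,"dz": 0,"wx": 0,"wy": 0,"wz": 0,"gripper": -0.4},{"dx": -8,"dy": 0,"dz": 0,"wx": 0,"wy": 0,"wz": 0,"gripper": -1},{"dx": -20,"dy": 0,"dz": 0,"wx": 0,"wy": 0,"wz": 0,"gripper": -1},{"dx": -20,"dy": 0,"dz": 0,"wx": 0,"wy": 0,"wz": 0,"gripper": -1}]}}

```text
t: 25.0
eef_pos: [541.2, -130.8, 123.8]
tool_rot: [-2.153, 1.566, 2.576]
wrist_force: [0.2, -0.6, 0.7]
opening: 1.0
```

Run:
```python
from h import *
rel([551,275,150],WY)
cv2.imwrite('pics/w18.png',camera('wrist'));cv2.imwrite('pics/s18.png',camera('side'))
```

```text
t 25.0 tcp [ 541.2 -130.8  123.8] F [ 0.2 -0.6  0.7] op 1.0
 turn [-15.    -0.19   0.22] shift now-frame [ -25.2   16.2 -405.6] after-turn frame [ -26.2  120.7 -387.5] world [  9.8 405.8  26.2]
```

View pics/w18.png

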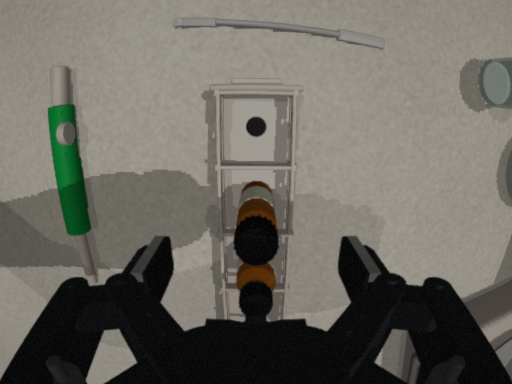

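View pics/s18.png

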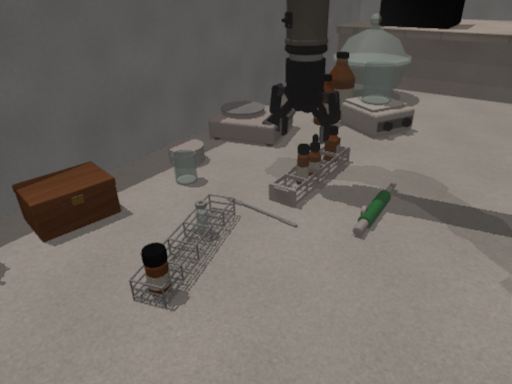

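Tall vial stands in cell 2. Now the jar.

Request:
{"op": "servo_tool", "data": {"increments": [{"dx": -20,"dy": 0,"dz": 0,"wx": 0,"wy": 0,"wz": 0,"gripper": -1},{"dx": -15,"dy": 1,"dz": -15,"wx": -1,"wy": 0,"wz": 0,"gripper": -1},{"dx": 0,"dy": 3,"dz": -35,"wx": -2,"wy": 0,"wz": 0,"gripper": -1},{"dx": 0,"dy": 5,"dz": -45,"wx": -2,"wy": 0,"wz": 0,"gripper": -1},{"dx": 0,"dy": 6,"dz": -45,"wx": -2,"wy": 0,"wz": 0,"gripper": -1},{"dx": 0,"dy": 8,"dz": -45,"wx": -2,"wy": 0,"wz": 0,"gripper": -1},{"dx": 0,"dy": 9,"dz": -45,"wx": -2,"wy": 0,"wz": 0,"gripper": -1},{"dx": 0,"dy": 10,"dz": -45,"wx": -2,"wy": 0,"wz": 0,"gripper": -1},{"dx": 0,"dy": 11,"dz": -42,"wx": -1.5,"wy": 0,"wz": 0,"gripper": -1},{"dx": 0,"dy": 9,"dz": -28,"wx": 0,"wy": 0,"wz": 0,"gripper": -1},{"dx": 0,"dy": 4,"dz": -12,"wx": 0,"wy": 0,"wz": 0,"gripper": -1},{"dx": 0,"dy": 0,"dz": 0,"wx": 0,"wy": 0,"wz": 0,"gripper": -1}]}}

```text
t: 26.3
eef_pos: [547.8, 255.8, 163.5]
tool_rot: [2.728, 1.566, 1.445]
wrist_force: [0.2, -0.5, 0.8]
opening: 0.998
```

Run:
```python
from h import *
rel([551,275,72],WY)
```

```text
t 26.3 tcp [547.8 255.8 163.5] F [ 0.2 -0.5  0.8] op 0.998
 turn [ 0.59 -0.28 -0.12] shift now-frame [ 91.6   8.3 -17. ] after-turn frame [ 91.5   8.3 -17.6] world [  3.2  19.2 -91.5]
```

Request:
{"op": "servo_tool", "data": {"increments": [{"dx": 8,"dy": 4,"dz": -10,"wx": 0.4,"wy": -0.2,"wz": 0,"gripper": -1},{"dx": 14,"dy": 3,"dz": -6,"wx": 0,"wy": 0,"wz": 0,"gripper": -1},{"dx": 12,"dy": 0,"dz": -1,"wx": 0,"wy": 0,"wz": 0,"gripper": -1},{"dx": 6,"dy": 0,"dz": 0,"wx": 0,"wy": 0,"wz": 0,"gripper": -1},{"dx": 0,"dy": 0,"dz": 0,"wx": 0,"wy": 0,"wz": 0,"gripper": -1}]}}

```text
t: 26.8
eef_pos: [550.5, 266.5, 119.4]
tool_rot: [-0.333, 1.566, -1.629]
wrist_force: [-0.6, 0.1, -0.3]
opening: 1.0
```

Run:
```python
from h import *
rel([551,275,72],WY)
cv2.imwrite('pics/w19.png',camera('wrist'))
```

```text
t 26.8 tcp [550.5 266.5 119.4] F [-0.6  0.1 -0.3] op 1.0
 turn [-0.18  0.26  0.09] shift now-frame [47.4  2.9 -8.2] after-turn frame [47.4  2.8 -8. ] world [  0.5   8.5 -47.4]
```

View pics/w19.png

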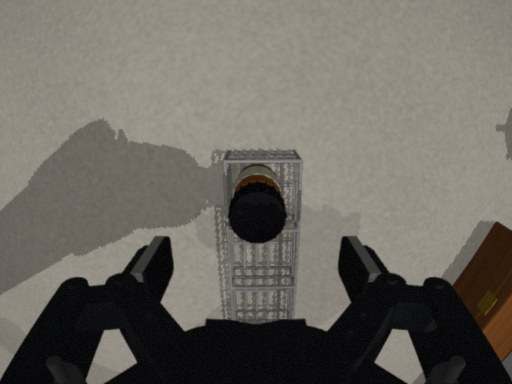

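Request:
{"op": "servo_tool", "data": {"increments": [{"dx": 8,"dy": 1,"dz": -7,"wx": -0.1,"wy": 0.2,"wz": 0,"gripper": -1},{"dx": 14,"dy": 1,"dz": -3,"wx": 0,"wy": 0,"wz": 0,"gripper": -1},{"dx": 10,"dy": 0,"dz": 0,"wx": 0,"wy": 0,"wz": 0,"gripper": -1},{"dx": 4,"dy": 0,"dz": 0,"wx": 0,"wy": 0,"wz": 0,"gripper": -1},{"dx": 0,"dy": 0,"dz": 0,"wx": 0,"wy": 0,"wz": 0,"gripper": -1}]}}

```text
t: 27.35
eef_pos: [550.3, 276.5, 80.9]
tool_rot: [-0.587, 1.57, -1.882]
wrist_force: [-0.2, -0.6, -0.0]
opening: 1.001
```

Run:
```python
from h import *
rel([551,276,73],WY)
cv2.imwrite('pics/w20.png',camera('wrist'))
```

```text
t 27.35 tcp [550.3 276.5  80.9] F [-0.2 -0.6 -0. ] op 1.001
 turn [-0.16  0.05  0.03] shift now-frame [7.9 0.5 0.7] after-turn frame [7.9 0.5 0.7] world [ 0.7 -0.5 -7.9]
```

View pics/w20.png

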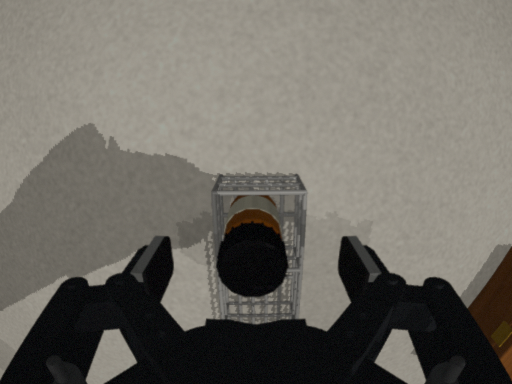

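Request:
{"op": "servo_tool", "data": {"increments": [{"dx": 4,"dy": -0.5,"dz": 0,"wx": 0,"wy": 0,"wz": 0,"gripper": -1},{"dx": 3,"dy": 0,"dz": 0,"wx": 0,"wy": 0,"wz": 0,"gripper": -1},{"dx": 0,"dy": 0,"dz": 0,"wx": 0,"wy": 0,"wz": 0,"gripper": -0.2},{"dx": 0,"dy": 0,"dz": 0,"wx": 0,"wy": 0,"wz": 0,"gripper": 0.1},{"dx": 0,"dy": 0,"dz": 0,"wx": 0,"wy": 0,"wz": 0,"gripper": 1},{"dx": 0,"dy": 0,"dz": 0,"wx": 0,"wy": 0,"wz": 0,"gripper": 1},{"dx": 0,"dy": 0,"dz": 0,"wx": 0,"wy": 0,"wz": 0,"gripper": 1},{"dx": 0,"dy": 0,"dz": 0,"wx": 0,"wy": 0,"wz": 0,"gripper": 1},{"dx": 0,"dy": 0,"dz": 0,"wx": 0,"wy": 0,"wz": 0,"gripper": 1}], "squeeze": 40}}

```text
t: 28.3
eef_pos: [550.7, 276.7, 75.1]
tool_rot: [1.3, 1.569, 0.004]
wrist_force: [-0.1, -0.1, 0.2]
opening: 0.371
```

Run:
```python
from h import *
rel([541.1,-79,155],HY)
cv2.imwrite('pics/w21.png',camera('wrist'))
```

```text
t 28.3 tcp [550.7 276.7  75.1] F [-0.1 -0.1  0.2] op 0.371
 turn [15.14  0.02 -0.12] shift now-frame [ -79.9 -105.6  339.7] after-turn frame [-79.9 -13.4 355.5] world [  -9.6 -355.7   79.9]
```

View pics/w21.png

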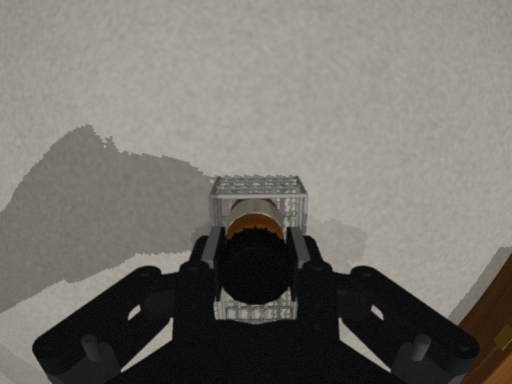

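Request:
{"op": "servo_tool", "data": {"increments": [{"dx": -6,"dy": 0,"dz": 0,"wx": 0,"wy": 0,"wz": 0,"gripper": 1},{"dx": -12,"dy": 0,"dz": 0,"wx": 0,"wy": 0,"wz": 0,"gripper": 1},{"dx": -15,"dy": 0,"dz": 0,"wx": 0,"wy": 0,"wz": 0,"gripper": 1},{"dx": -15,"dy": 0,"dz": 0,"wx": 0,"wy": 0,"wz": 0,"gripper": 1},{"dx": -14,"dy": 0,"dz": 0,"wx": 0,"wy": 0,"wz": 0,"gripper": 1},{"dx": -10,"dy": 0,"dz": 0,"wx": 0,"wy": 0,"wz": 0,"gripper": 1},{"dx": 0,"dy": 0,"dz": 0,"wx": 0,"wy": 0,"wz": 0,"gripper": 1}]}}

```text
t: 29.05
eef_pos: [551.4, 277.4, 155.7]
tool_rot: [1.592, 1.565, 0.296]
wrist_force: [0.6, -0.1, -0.3]
opening: 0.374
```

Request:
{"op": "servo_tool", "data": {"increments": [{"dx": 0,"dy": -4,"dz": 15,"wx": 1.3,"wy": 0,"wz": 0,"gripper": 1},{"dx": 0,"dy": -7,"dz": 28,"wx": 1.3,"wy": 0,"wz": 0,"gripper": 1},{"dx": 0,"dy": -7,"dz": 34,"wx": 1.3,"wy": 0,"wz": 0,"gripper": 1},{"dx": 0,"dy": -6,"dz": 35,"wx": 1.3,"wy": 0,"wz": 0,"gripper": 1},{"dx": 0,"dy": -6,"dz": 36,"wx": 1.3,"wy": 0,"wz": 0,"gripper": 1},{"dx": 0,"dy": -5,"dz": 36,"wx": 1.3,"wy": 0,"wz": 0,"gripper": 1},{"dx": 0,"dy": -4,"dz": 36,"wx": 1.3,"wy": 0,"wz": 0,"gripper": 1},{"dx": 0,"dy": -3,"dz": 35,"wx": 1.3,"wy": 0,"wz": 0,"gripper": 1},{"dx": 0,"dy": -2,"dz": 32,"wx": 1.3,"wy": 0,"wz": 0,"gripper": 1},{"dx": 0,"dy": -1,"dz": 24,"wx": 1.3,"wy": 0,"wz": 0,"gripper": 1},{"dx": 0,"dy": 0,"dz": 12,"wx": 0.7,"wy": 0,"wz": 0,"gripper": 1},{"dx": 0,"dy": 0,"dz": 0,"wx": 0,"wy": 0,"wz": 0,"gripper": 1}]}}

```text
t: 30.25
eef_pos: [548.1, -76.1, 148.0]
tool_rot: [-1.229, 1.561, -2.793]
wrist_force: [0.2, -0.0, -1.6]
opening: 0.372
```

Run:
```python
from h import *
rel([541.1,-79,75],HY)
```

```text
t 30.25 tcp [548.1 -76.1 148. ] F [ 0.2 -0.  -1.6] op 0.372
 turn [-0.21  0.19  0.54] shift now-frame [73.  -6.3  2.6] after-turn frame [73.  -7.   2.8] world [ -7.   -2.9 -73. ]
```

Request:
{"op": "servo_tool", "data": {"increments": [{"dx": 5,"dy": -3,"dz": 5,"wx": 0,"wy": 0.1,"wz": 0.4,"gripper": 1},{"dx": 8,"dy": -2,"dz": 3,"wx": 0,"wy": 0,"wz": 0.1,"gripper": 1},{"dx": 3,"dy": 0,"dz": 0,"wx": 0,"wy": 0,"wz": 0,"gripper": 1},{"dx": 0,"dy": 0,"dz": 0,"wx": 0,"wy": 0,"wz": 0,"gripper": 1}]}}

```text
t: 30.65
eef_pos: [541.8, -80.4, 129.9]
tool_rot: [-2.125, 1.569, 2.6]
wrist_force: [-0.7, -0.6, -1.7]
opening: 0.379
```

Run:
```python
from h import *
rel([541.1,-79,75],HY)
cv2.imwrite('pics/w22.png',camera('wrist'))
```

```text
t 30.65 tcp [541.8 -80.4 129.9] F [-0.7 -0.6 -1.7] op 0.379
 turn [ 0.12 -0.05  0.08] shift now-frame [54.9 -0.6 -1.4] after-turn frame [54.9 -0.7 -1.4] world [ -0.7   1.4 -54.9]
```

View pics/w22.png

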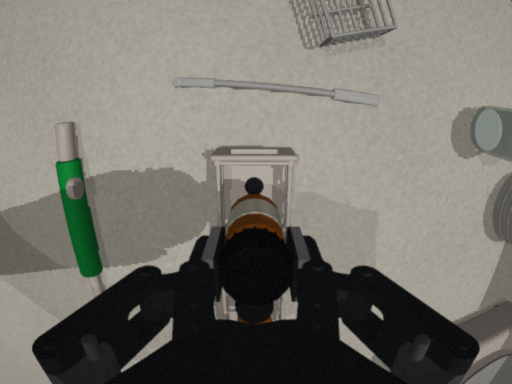

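Over cell 1. Lowering.

Request:
{"op": "servo_tool", "data": {"increments": [{"dx": 8,"dy": 0,"dz": 0,"wx": 0.1,"wy": 0,"wz": 0,"gripper": 1},{"dx": 14,"dy": 0,"dz": 0,"wx": 0,"wy": 0,"wz": 0,"gripper": 1},{"dx": 12,"dy": 0,"dz": 0,"wx": 0,"wy": 0,"wz": 0,"gripper": 1},{"dx": 6,"dy": 0,"dz": 0,"wx": 0,"wy": 0,"wz": 0,"gripper": 1},{"dx": 2,"dy": 0,"dz": 0,"wx": 0,"wy": 0,"wz": 0,"gripper": 1},{"dx": 0,"dy": 0,"dz": 0,"wx": 0,"wy": 0,"wz": 0,"gripper": 1}]}}

```text
t: 31.3
eef_pos: [542.0, -78.2, 83.6]
tool_rot: [-2.325, 1.568, 2.402]
wrist_force: [0.2, 0.8, -1.1]
opening: 0.376
```

Run:
```python
from h import *
rel([541.1,-79,75],HY)
```

```text
t 31.3 tcp [542.  -78.2  83.6] F [ 0.2  0.8 -1.1] op 0.376
 turn [ 0.19 -0.11  0.12] shift now-frame [ 8.6 -0.9  0.8] after-turn frame [ 8.6 -0.9  0.8] world [-0.9 -0.8 -8.6]
```

Request:
{"op": "servo_tool", "data": {"increments": [{"dx": 4,"dy": -0.5,"dz": 0.5,"wx": 0,"wy": 0,"wz": 0,"gripper": 1},{"dx": 2,"dy": 0,"dz": 0,"wx": 0,"wy": 0,"wz": 0,"gripper": 1},{"dx": 1,"dy": 0,"dz": 0,"wx": 0,"wy": 0,"wz": 0,"gripper": 1},{"dx": 1,"dy": 0,"dz": 0,"wx": 0,"wy": 0,"wz": 0,"gripper": 1},{"dx": 0,"dy": 0,"dz": 0,"wx": 0,"wy": 0,"wz": 0,"gripper": 1}]}}

```text
t: 31.8
eef_pos: [542.2, -79.0, 75.8]
tool_rot: [-3.011, 1.569, 1.715]
wrist_force: [-0.0, 0.8, -0.5]
opening: 0.37
```

Request:
{"op": "servo_tool", "data": {"increments": [{"dx": 1,"dy": 0,"dz": 0,"wx": 0,"wy": 0,"wz": 0,"gripper": 1},{"dx": 0,"dy": 0,"dz": 0,"wx": 0,"wy": 0,"wz": 0,"gripper": 0.1},{"dx": 0,"dy": 0,"dz": 0,"wx": 0,"wy": 0,"wz": 0,"gripper": 0.05},{"dx": 0,"dy": 0,"dz": 0,"wx": 0,"wy": 0,"wz": 0,"gripper": -0.4},{"dx": 0,"dy": 0,"dz": 0,"wx": 0,"wy": 0,"wz": 0,"gripper": -0.4},{"dx": -8,"dy": 0,"dz": 0,"wx": 0,"wy": 0,"wz": 0,"gripper": -1},{"dx": -20,"dy": 0,"dz": 0,"wx": 0,"wy": 0,"wz": 0,"gripper": -1},{"dx": -25,"dy": 0,"dz": 0,"wx": 0,"wy": 0,"wz": 0,"gripper": -1},{"dx": -25,"dy": 0,"dz": 0,"wx": 0,"wy": 0,"wz": 0,"gripper": -1},{"dx": -25,"dy": 0,"dz": 0,"wx": 0,"wy": 0,"wz": 0,"gripper": -1},{"dx": 0,"dy": 0,"dz": -25,"wx": 0,"wy": 0,"wz": 0,"gripper": -1}]}}

```text
t: 32.9
eef_pos: [542.1, -57.2, 184.4]
tool_rot: [2.273, 1.57, 0.711]
wrist_force: [0.7, -0.7, -0.0]
opening: 0.998
```

Request:
{"op": "servo_tool", "data": {"increments": [{"dx": 0,"dy": 0,"dz": -45,"wx": 0,"wy": 0,"wz": 0,"gripper": -1},{"dx": 0,"dy": 0,"dz": -50,"wx": 0,"wy": 0,"wz": 0,"gripper": -1},{"dx": 0,"dy": 0,"dz": -50,"wx": 0,"wy": 0,"wz": 0,"gripper": -1},{"dx": 0,"dy": 0,"dz": -30,"wx": 0,"wy": 0,"wz": 0,"gripper": -1},{"dx": 0,"dy": 0,"dz": -10,"wx": 0,"wy": 0,"wz": 0,"gripper": -1},{"dx": 0,"dy": 0,"dz": 0,"wx": 0,"wy": 0,"wz": 0,"gripper": -1},{"dx": 0,"dy": 0,"dz": 0,"wx": 0,"wy": 0,"wz": 0,"gripper": -1},{"dx": 0,"dy": 0,"dz": 0,"wx": 0,"wy": 0,"wz": 0,"gripper": -1}]}}

```text
t: 33.7
eef_pos: [542.2, 133.1, 190.5]
tool_rot: [1.557, 1.563, -0.009]
wrist_force: [-0.4, -0.6, -0.2]
opening: 1.0
```

Run:
```python
from h import *
rel([541.1,-79,75],HY)
t=camera('top');s=camera('side')
cv2.imwrite('pics/t23.png',t);cv2.imwrite('pics/s23.png',cv2.resize(s[110:310,125:405],None,fx=2.8,fy=2.8,interpolation=cv2.INTER_CUBIC))
```

```text
t 33.7 tcp [542.2 133.1 190.5] F [-0.4 -0.6 -0.2] op 1.0
 turn [-0.31  0.01 -0.47] shift now-frame [115.5  -3.2 212.1] after-turn frame [115.5  -3.4 212.1] world [  -1.1 -212.1 -115.5]
```

View pics/t23.png

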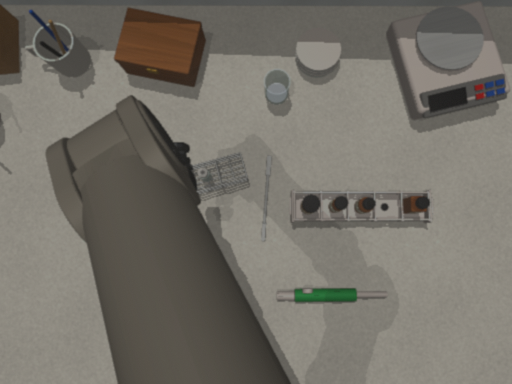

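View pics/s23.png

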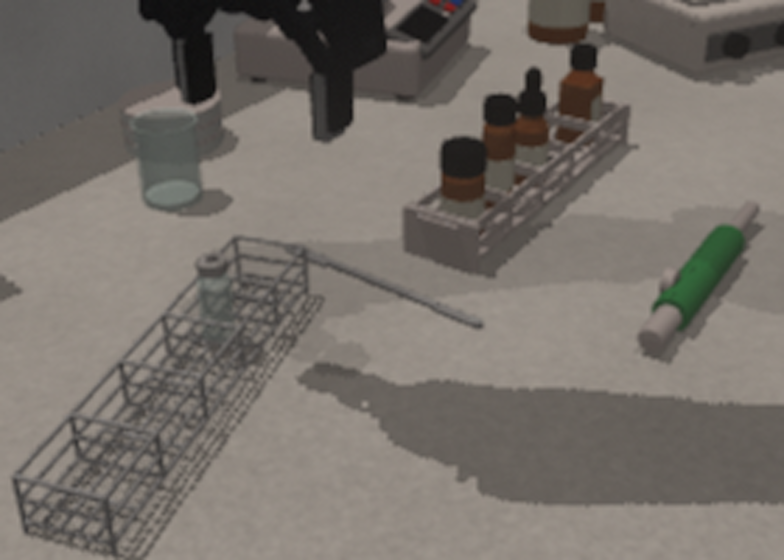

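Bottles stand in white cells 1, 2, 3 and 5 and the blank is still in the wire rack. One numeric check of the cap positions before handing in.

Run:
```python
from h import *
t=cv2.imread('pics/t23.png')
m=(t.max(2)<48).astype(np.uint8)
n,l,st,c=cv2.connectedComponentsWithStats(m[185:230,290:440])
for k in range(1,n):
    if st[k,4]>15:
        u,v=c[k]+[290,185]
        for z in (72,80,90):
            d=ray('top',u,v,z)[:2]-HC; print(np.round([u,v],1),z,'x',round(d@[np.cos(HY),np.sin(HY)],1),'y',round(d@[-np.sin(HY),np.cos(HY)],1))
a=cv2.imread('pics/top0.png').astype(int)
for nm,(r0,r1,c0,c1) in {'spat':(150,245,255,280),'pump':(285,305,270,392),'beaker':(68,106,262,292)}.items():
    print(nm,abs(a-t)[r0:r1,c0:c1].mean())
```

```text
[310.4 203.6] 72 x 1.1 y 101.3
[310.4 203.6] 80 x 0.4 y 102.0
[310.4 203.6] 90 x -0.5 y 103.0
[340.5 202.8] 72 x 2.5 y 45.1
[340.5 202.8] 80 x 1.8 y 46.4
[340.5 202.8] 90 x 0.9 y 48.1
[368.1 203.4] 72 x 1.3 y -6.2
[368.1 203.4] 80 x 0.6 y -4.3
[368.1 203.4] 90 x -0.3 y -2.1
[422.  202.5] 72 x 2.9 y -106.2
[422.  202.5] 80 x 2.2 y -103.4
[422.  202.5] 90 x 1.3 y -99.9
[384.2 206.6] 72 x -4.7 y -35.9
[384.2 206.6] 80 x -5.4 y -33.8
[384.2 206.6] 90 x -6.2 y -31.2
spat 13.876631578947368
pump 12.776502732240438
beaker 19.78187134502924
```

```bash
python3 -c "
from station import *
print(finish_job())"
```

```text
the job is handed in; nothing more can be done
None
```

I moved the four amber bottles from the wire rack into the white rack one at a time and handed the job in at about 34 s of the 104 s allowed; no verdict is reported.

- **Placement:** counted from the left, the jar is in white cell 1, the tall vial in 2, the dropper in 3 and the square bottle in 5. White cell 4 is empty, and the blank still stands in wire cell 4.
- **Final check:** in the last top and side views all four bottles stand upright. In the top view, caps measured at their mid-height lie within about 5 mm of their cell centres (limit 16 mm). The arm was open and clear of everything.
- **Rest of the bench:** I never worked near the spatula, the pipette pump or the beaker. In the last top view they are at the same pixel positions as at the start.
- **What disagreed:**
  - The wrist camera put bottles 3 to 7 mm off the top camera along the row, so I averaged the readings and corrected before closing the fingers.
  - A pixel comparison for the bystanders gave differences of 13 to 20 grey levels. I put that down to changed light and shadows without checking it, so "not moved" rests on looking at the views.
  - The wrist force gave no clear touch-down. I set each bottle down to its grasp height, within about 1 mm.

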